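# Load the carton case, shut its cover and click the lock

### The job

Turn the lock knob on the packing case back to its released stop, slide the cover fully open, and stand every flat carton from the table upright on its short thin end in the case's rack, one to a slot. Then slide the cover fully shut and turn the lock knob clockwise until it clicks past its detent into the locked position; leave the tubes and the tape roll where they are.

Things in the scene. Friction and masses are not known exactly. Their poses are not given: they have to be found in the camera images.
- case: white packing case fixed to the table. Origin at table level under the middle of its rack; x points along the cover's slide (roughly to the robot's left), y roughly towards the robot, z up. Rack inside: x -78..78, y -70..70 mm, floor 8 mm up; long walls 8 mm thick, 104 mm high; end wall at x -86..-78 only 45 mm high. Beyond x 82 a filled bay to x 280 mm, over which the cover parks.
- slot0 (a point): middle of the floor (8 mm above the table) of the rack slot next to the low end wall, case x = -57 mm. Each of the four slots is 35 mm clear along the case's x, 140 mm wide along y; between slots stand 3 mm fins, only 48 mm wide (y -24..24 mm), tops 48 mm above the table
- slot1 (a point): floor middle of the second slot, case x = -19 mm
- slot2 (a point): floor middle of the third slot, case x = 19 mm
- slot3 (a point): floor middle of the slot next to the filled bay, case x = 57 mm
- cover (a joint): position of the flat aluminium cover, m: 0 = shut over the rack, grows as it slides along the case's +x, 0.17 = fully open. Plate 170 x 156 x 6 mm, top 110 mm above the table, centred over the case origin when shut; slides with 2 N and stays where left. An ear at its corner carries a keeper pin (top at 119 mm); the lock's hook behind the pin blocks the cover.
- handle (a point): middle of the black upright bar handle on the cover's right-hand end, 126 mm above the table; the bar is 64 mm long along the case's y, 12 mm thick along the slide and rises from the cover's top (110 mm above the table) to 140 mm; it moves with the cover
- knob (a joint): angle of the lock knob, rad: 0 = released stop, grows clockwise seen from above, 1.3 = locked stop. It turns freely up to about 0.75, then a sprung plunger resists (up to about 0.17 N m) until it clicks over at 1.03 and snaps to 1.3; turning back takes the same to get below 0.75. The hook is clear of the cover's pin below 0.7. Starts locked.
- knob_grip (a point): on the upright axis of the black lock knob, in its grip bar, 144 mm above the table; bar 46 mm long, 14 mm thick, its top 12 mm above this point. The bar's heading is the case's yaw + 1.3 - joint knob (along the case's x when locked). A steel hook turns with it, 44 mm from the axis, top 120 mm above the table. Its pedestal: case x -147..-62, y -156..-78, 106 mm high.
- carton1: flat olive cardboard carton, a closed rigid box 84 x 52 x 26 mm, 50 to 95 g; origin at its centre, x along its 84 mm length, y along its 52 mm width, z through its 26 mm thickness. Starts flat on the table (centre 13 mm up), its length roughly crosswise to the line from the robot. Three or four of carton1..4 are present.
- carton2: another such carton, same size and frame as carton1; may be absent
- carton3: another such carton, same size and frame as carton1; may be absent
- carton4: another such carton, same size and frame as carton1; may be absent
- tube1: bystander: loose white tablet tube standing on end, 31 mm across, 100 mm high, origin at its foot; leave alone
- tube2: bystander: loose white tablet tube standing on end, 31 mm across, 100 mm high, origin at its foot; leave alone
- tube3: bystander: loose white tablet tube standing on end, 31 mm across, 100 mm high, origin at its foot; leave alone
- taperoll: bystander: loose roll of tape lying flat, 96 mm across, 24 mm high, origin under its middle; leave alone
Things that resemble listed ones, but are neither listed nor needed, are in the scene too. Leave any black, orange or red look-alike of the carton1 alone.

How it is judged:
By the outcome, as a careful person would: the job done as asked, in the order asked, and still so for the second after the job is handed in, with the robot touching nothing.
Of carton1, carton2, carton3, carton4 only 3 to 4 are there at a start; the rules pass over those that are not, and their reading is None.
At some moment in a run one of carton1, carton2, carton3, carton4 may be knocked a few centimetres aside while the robot is not near it.
Once in a run the grip may slacken for a moment while it holds something.
It also fails if it takes over 210 s, if anything falls off the work surface, if the arm or the gripper's body presses on something with over 40 N, if the wrist force passes 120 N, or if a joint passes its speed limit or range.

### The arm

A 6-joint arm with a two-finger parallel gripper is mounted at the origin on the work surface. World frame = base frame: x ahead of the robot, y to its left, z up, the work surface at z = 0. Lengths are in mm, angles in rad, forces in N, time in s.
With the tool pointing down it reaches from about 350 to 775 mm from the base axis. Payload 7.3 kg.
Tool frame: the origin (TCP) lies at the very end of the fingers, on their centre line; the grasp point (between the pads) lies 19 mm behind it; z points along the fingers, y is the line along which they close (so a half turn about z gives the same grasp; the last joint's range is limited). The gripper opens to 92 mm and grips with 3 to 60 N. Pads are 19 mm wide; open, the fingers measure 130 mm over their backs; the gripper's body (75 mm by 190 mm) begins 47 mm behind the grasp point.
Start: joints at [-1.381, 0.342, 1.524, -0, 1.275, -0.146], TCP at [173.023, -495.689, 226.741] pointing down, gripper open.
Joint ranges: [-2.53, 2.53], [-0.77, 2.02], [0.04, 2.7], [-1, 4.14], [0.28, 2.66], [-3.11, 3.11]. Speed limits (rad/s): [2.57, 2.57, 3.14, 3.14, 3.14, 3.14].

### API

Orientations are given as [roll, pitch, yaw] about the fixed x, y, z axes, in that order (R = Rz(yaw) Ry(pitch) Rx(roll)).
In Python, from plant import get_obs, optics, ticket, finder gives the robot as it stands.
- The arm moves only by the tool send_rows, never from a script. Its arguments are lists of equal length, an entry for each row: "offset": the shift along the tool's x, y, z scaled (see below), a list of three; "delta_rot": the turn, a rotation vector about the tool's x, y, z scaled (see below), a list of three. In form: {"offset": [[dx, dy, dz], ...], "delta_rot": [[rx, ry, rz], ...]}. A call has 1 to 8 rows; each row is the pose to reach, as a shift and turn from the pose commanded when the call began, along the tool's axes at that moment, turning the shorter way round; what a row does not reach only later rows make up. The controller multiplies each number of a shift by 120 mm and each number of a turn by 360 degrees. A row lasts 1/8 s, in which the tool goes at most 62.5 mm and 10.7 degrees, less where a joint would pass 70% of its speed; a pose out of reach is approached as far as the arm can. A call with a number of a shift or a turn outside -1 to 1 is refused whole. A call with a gripper value outside its range is refused whole. "grip" is the opening, from 0 (shut) to 1 (fully open), set as the call begins (left out, the last holds). The fingers move at their own pace and stop on an object; the grip force is fixed at half the most. Time passes only in rows, so rows that repeat a pose let the fingers close. It gives the time, the measured TCP pose, the force, the opening and the grip force at its end, in the units of the state.
- get_obs(): the state, without advancing time (a new reading comes with each control period).
- optics.capture(name): name is "side" or "top" or "wrist"; returns the picture (384x512x3 uint8, red, green, blue); there is no depth.
- optics.get_calibration(name): a dict with "fx", "fy", "cx", "cy" (pixels), "world_from_camera" (4x4, takes a point from camera to world coordinates). Camera axes: x right, y down, z forward; pixel columns grow to the right and rows downward; lengths in mm; the calibration is good to about 2 mm. A picture is of the moment at which its call begins: read the wrist's pose just before it. get_calibration takes no time and is no camera call; for the wrist camera it gives the pose at the moment of the call.
- ticket.close_job(): hands the job in; it is judged then, once.
Trained networks look in the newest picture that a camera, given by its name, has taken for a name from the list of things; names that differ only in an ending like _2 or _b are one class to them, and where a whole thing is asked for, a point or a joint stands for the part that bears it (a point fixed in the world has none). Each returns a list of dicts, best first, with "confidence" (0 to 1); they miss things now and then, are a little off and sometimes report something else, mostly with a low value. They report only what shows in the picture. A call takes as long as a camera call. They do not tell look-alikes from the thing itself.
- finder.boxes_of(target, camera): "box" ([left, top, right, bottom] in pixels, round what is visible of it).
- finder.silhouettes(target, camera): "region" (384x512 bool, what is visible of it) and "box" ([left, top, right, bottom] in pixels, round what is visible of it).
- finder.pinpoint(target, camera): "uv" ([column, row] in pixels: a listed point, or the origin of a listed thing).
The state is a dict: "time": time; "joint_positions": joint angles; "dq": joint speeds; "tau": joint torques, N m; "tool_pos": TCP position; "tcp_rot": TCP orientation; "contact_force": force on the tool from outside, world axes, zero at the start; "moment": the same for the moment, N m; "grip_width": finger opening in mm; "finger_force": force on a finger pad.
Only numpy, scipy, OpenCV 4.12 (cv2) and the standard library are available. Lean on these libraries where they do the work, as an engineer would, in place of code of your own. Each camera call takes 0.05 s, during which the arm holds its last target. There are 200 camera calls.

## Working session

There is one attempt and no reset: what is moved stays moved. The work goes in short steps, Python scripts to look and compute and a tool call to move; the robot and the scene stay as the last step left them, time stands still between calls to the robot, and variables do not carry over. Pictures are saved under pics/ and viewed, at most 14 in all, crops included, and the job is handed in when it is done.

Besides the shell and the picture viewer there is one more tool, called after "Request:" as name(argument=value, ...) on one line, values as JSON. send_rows: Moves the arm, as the interface text tells. Its arguments: {"type":"object","properties":{"offset":{"type":"array"},"delta_rot":{"type":"array"},"grip":{"type":"number"}},"required":["offset","delta_rot"]}

```bash
ls; mkdir -p pics; python3 - <<'E'
from plant import get_obs, optics, ticket, finder
import cv2
print(get_obs())
for n in ("side","top","wrist"):
    im=optics.capture(n); cv2.imwrite(f"pics/{n}0.png",im[:,:,::-1])
    c=optics.get_calibration(n); print(n,c["fx"],c["cx"],c["cy"],c["world_from_camera"].round(3).tolist() if hasattr(c["world_from_camera"],'round') else c["world_from_camera"])
for t in ("knob_grip","handle","carton1","slot0","slot3","case","taperoll","tube1"):
    for cam in ("top","side"):
        print(t,cam,[(p["uv"],round(p["confidence"],2)) for p in finder.pinpoint(t,cam)])
E
```

```text
pics
{'time': 0.0, 'joint_positions': array([-1.38101261e+00,  3.42749734e-01,  1.52501308e+00,  1.15773485e-05,
        1.27541048e+00, -1.45977962e-01]), 'dq': array([-0.00055349,  0.00057779,  0.00127051, -0.00064971, -0.00295973,
        0.00086364]), 'tau': array([ 5.36514763e-04, -4.31238770e+01, -2.44219941e+01,  7.17448234e-02,
        5.59790013e-02, -1.54530194e-04]), 'tool_pos': array([ 172.93875986, -495.26565477,  226.0323256 ]), 'tcp_rot': array([-3.14003043e+00, -2.40872816e-04,  3.35758110e-01]), 'contact_force': array([ 0.84186234, -0.77077973,  0.59206226]), 'moment': array([-0.01888808,  0.00786542,  0.00678999]), 'finger_force': 0.0, 'grip_width': 91.74580694971814}
side 362.0136270055853 249.59703899197206 185.09504315162658 [[-0.894, -0.371, 0.252, 307.043], [-0.448, 0.717, -0.534, 340.852], [0.018, -0.59, -0.807, 758.837], [0.0, 0.0, 0.0, 1.0]]
top 404.8493470930125 256.12964267144775 196.7110580637825 [[-0.203, -0.954, 0.218, 327.509], [-0.979, 0.199, -0.04, -86.46], [-0.005, -0.222, -0.975, 1004.023], [0.0, 0.0, 0.0, 1.0]]
wrist 284.98090496276956 261.0942818
[... 472 characters left out ...]
4.9], 0.79), ([164.1, 303.4], 0.75), ([325.9, 173.9], 0.59), ([270.2, 227.0], 0.57)]
carton1 side [([326.6, 224.0], 0.97), ([359.4, 193.0], 0.97), ([122.9, 275.4], 0.89), ([309.1, 145.7], 0.88), ([266.1, 139.4], 0.82), ([275.0, 197.2], 0.68), ([276.9, 327.6], 0.68), ([233.7, 186.1], 0.65), ([177.2, 192.5], 0.34)]
slot0 top [([185.1, 228.4], 0.86)]
slot0 side []
slot3 top [([185.1, 228.4], 0.86)]
slot3 side []
case top [([161.8, 232.9], 0.63)]
case side [([210.7, 285.1], 0.58)]
taperoll top [([339.3, 124.0], 0.77)]
taperoll side [([235.9, 113.1], 0.57)]
tube1 top [([212.8, 137.3], 0.57), ([273.8, 116.4], 0.55), ([225.4, 271.2], 0.49)]
tube1 side [([288.7, 254.1], 0.9), ([161.0, 187.7], 0.86)]
```

View pics/top0.png

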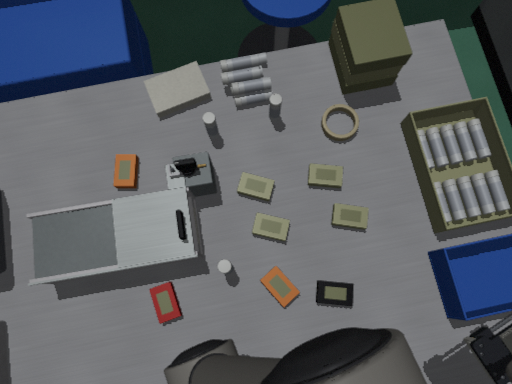

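View pics/side0.png

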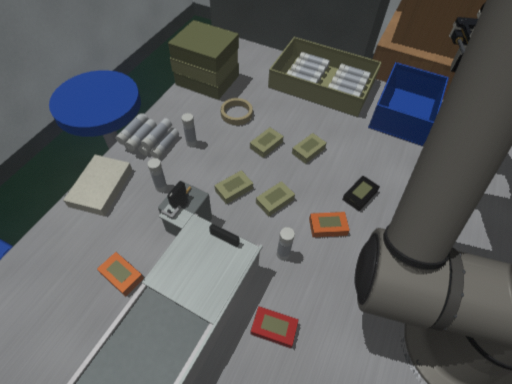

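The top view shows four olive cartons at (255,187), (270,227), (326,175) and (350,216). The knob is at (185,165) and the handle at (181,224). The orange, red and black boxes are look-alikes. The side view agrees.

```bash
cat > h.py <<'E'
import numpy as np, cv2
from plant import get_obs, optics, ticket, finder
from scipy.spatial.transform import Rotation as R
def onplane(uv,cam,z,cal=None):
    c=cal or optics.get_calibration(cam); T=np.array(c["world_from_camera"])
    d=T[:3,:3]@np.array([(uv[0]-c["cx"])/c["fx"],(uv[1]-c["cy"])/c["fy"],1.])
    return T[:3,3]+d*(z-T[2,3])/d[2]
def proj(p,cam,cal=None):
    c=cal or optics.get_calibration(cam); T=np.array(c["world_from_camera"])
    q=T[:3,:3].T@(np.asarray(p,float)-T[:3,3]); return np.array([c["fx"]*q[0]/q[2]+c["cx"],c["fy"]*q[1]/q[2]+c["cy"]])
def tri(uvs):
    A=np.zeros((3,3));b=np.zeros(3)
    for cam,uv in uvs:
        T=np.array(optics.get_calibration(cam)["world_from_camera"]);o=T[:3,3];d=onplane(uv,cam,0)-o;d/=np.linalg.norm(d)
        M=np.eye(3)-np.outer(d,d);A+=M;b+=M@o
    return np.linalg.solve(A,b)
def cartons(cam,z=26):
    out=[]
    im=optics.capture(cam); cal=optics.get_calibration(cam)
    for s in finder.silhouettes("carton1",cam):
        m=s["region"].astype(np.uint8)
        hsv=np.median(cv2.cvtColor(im,cv2.COLOR_RGB2HSV)[s["region"]],axis=0)
        cs,_=cv2.findContours(m,cv2.RETR_EXTERNAL,cv2.CHAIN_APPROX_NONE)
        k=max(cs,key=cv2.contourArea)[:,0,:]
        P=np.array([onplane(u,cam,z,cal)[:2] for u in k],np.float32)
        (c,wh,a)=cv2.minAreaRect(P)
        if wh[0]<wh[1]: a+=90
        a=(a+0)%180
        out.append((np.round(c).tolist(),np.round(sorted(wh)).tolist(),round(a,1),hsv.tolist(),round(s["confidence"],2)))
    return out
E
python3 - <<'E'
from h import *
print("knob tri",tri([("top",[184,165]),("side",[177,189])]),onplane([184,165],"top",144))
print("handle",tri([("top",[181,224]),("side",[222,234])]),onplane([181,224],"top",126))
for c in cartons("top"): print(c)
print('side')
for c in cartons("side"): print(c)
im=cv2.imread("pics/top0.png")[130:310,10:270]; cv2.imwrite("pics/crop1.png",cv2.resize(im,None,fx=3,fy=3,interpolation=cv2.INTER_CUBIC))
E
```

```text
knob tri [620.44368263  18.8681548  156.72764935] [623.55653849  20.08819496 144.        ]
handle [499.360248    51.74981601 122.53824927] [497.73970615  51.01240946 126.        ]
([467.0, -146.0], [56.0, 88.0], 63.4, [32.0, 48.0, 136.0], 0.95)
([453.0, -341.0], [57.0, 89.0], 70.0, [32.0, 54.0, 125.0], 0.91)
([680.0, 179.0], [61.0, 92.0], 168.1, [13.0, 158.0, 149.0], 0.77)
([325.0, -138.0], [52.0, 83.0], 31.1, [13.0, 161.0, 163.0], 0.75)
([574.0, -131.0], [58.0, 83.0], 63.0, [32.0, 46.0, 139.0], 0.71)
([283.0, -261.0], [52.0, 87.0], 72.6, [105.0, 29.0, 31.0], 0.64)
([566.0, -308.0], [60.0, 86.0], 73.3, [32.0, 52.0, 126.0], 0.6)
([659.0, 39.0], [45.0, 75.0], 87.4, [110.0, 21.0, 24.0], 0.23)
side
([676.0, 188.0], [53.0, 96.0], 167.8, [11.0, 150.0, 164.0], 0.93)
([569.0, -121.0], [66.0, 93.0], 62.1, [32.0, 61.0, 113.0], 0.75)
([561.0, -297.0], [65.0, 101.0], 72.6, [32.0, 61.0, 108.0], 0.68)
([322.0, -129.0], [67.0, 90.0], 30.0, [10.0, 150.0, 139.0], 0.67)
([340.0, 140.0], [59.0, 86.0], 8.1, [1.0, 157.0, 140.0], 0.67)
([450.0, -330.0], [64.0, 103.0], 70.1, [32.0, 61.0, 109.0], 0.64)
([463.0, -137.0], [63.0, 93.0], 65.7, [32.0, 61.0, 113.0], 0.6)
([280.0, -251.0], [55.0, 101.0], 72.5, [33.0, 9.0, 35.0], 0.58)
```

View pics/crop1.png

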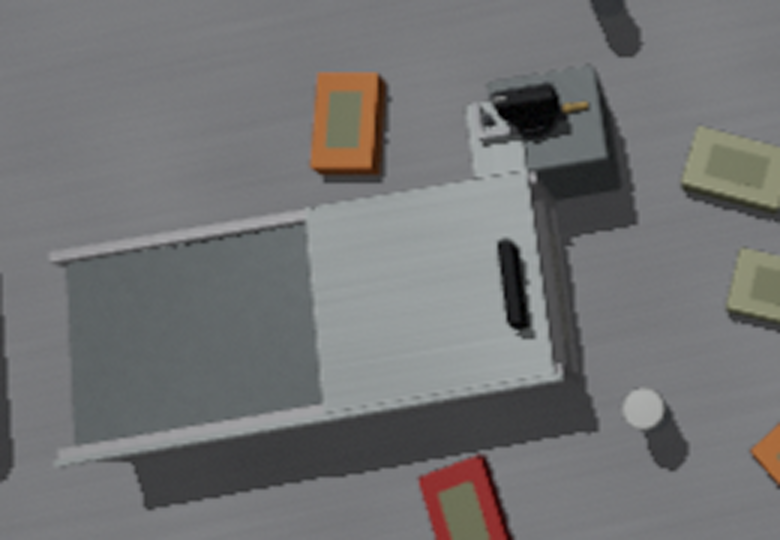

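The crop shows the cover's corners at about (308,208), (530,175), (558,372) and (323,405). The wall ends are at (52,257) and (60,460), and the knob is at (530,110).

```bash
python3 - <<'E'
from h import *
f=lambda x,y,z:onplane([10+x/3,130+y/3],"top",z)
C=[f(308,208,110),f(530,175,110),f(558,372,110),f(323,405,110)]
model=np.array([[85,-78],[-85,-78],[-85,78],[85,78]],float)
W=np.array(C)[:,:2]
mc=model.mean(0);wc=W.mean(0);A=model-mc;B=W-wc
th=np.arctan2((A[:,0]*B[:,1]-A[:,1]*B[:,0]).sum(),(A*B).sum())
Rm=np.array([[np.cos(th),-np.sin(th)],[np.sin(th),np.cos(th)]])
print("origin",wc,"yaw",th,np.degrees(th),"res",(W-(A@Rm.T+wc)).round(1).tolist())
w=lambda p:Rm.T@(np.array(p[:2])-wc)
print("knob",w(onplane([184,165],"top",144)),w(f(530,105,150)),"handle",w(f(512,285,126)),w([499,51.5]))
print("walls",[w(f(*q,104)).round(1).tolist() for q in ((52,257),(60,460),(562,372),(530,172))])
E
```

```text
origin [508.91213005 114.86562587] yaw 1.519120351568667 87.03918471731446 res [[-3.0, 0.3], [-3.2, 1.5], [1.8, -1.9], [4.4, 0.1]]
knob [ -88.72918672 -119.38690557] [ -95.39294031 -116.45535834] handle [-63.37488374   9.9488693 ] [-63.79302976   6.62587494]
walls [[281.1, -68.5], [279.6, 83.2], [-88.9, 75.9], [-83.0, -78.7]]
```

```bash
cat > plan.py <<'E'
import numpy as np, json, os
from scipy.spatial.transform import Rotation as R, Slerp
def down(yaw,tilt=0):  # tool down at yaw; tilt about tool y (closing line)
    return R.from_euler('z',yaw)*R.from_euler('x',np.pi)*R.from_euler('y',tilt)
def load():
    if os.path.exists('cmd.json'):
        d=json.load(open('cmd.json')); return np.array(d['p']),R.from_quat(d['q'])
    return np.array([173.023,-495.689,226.741]),down(0.336)
def plan(wps,settle=1):
    """wps: list of (pos,R,mm_per_row). prints calls (pos in 120mm, rot in turns)."""
    p,r=load(); calls=[]
    for pos,rot,step in wps:
        pos=np.array(pos,float)
        lv=np.abs(r.inv().apply(pos-p)).max(); n=max(1,int(np.ceil(lv/119.)))
        ang=(r.inv()*rot).magnitude(); 
        k0=max(np.linalg.norm(pos-p)/step,np.degrees(ang)/8.5)
        n=max(n,int(np.ceil(k0/8)))
        S=Slerp([0,1],R.concatenate([r,rot])); p0=p
        k=int(np.ceil(k0/n-1e-6)) or 1
        for i in range(n):
            off=[];rv=[]
            for j in range(1,k+1):
                t=(i+j/k)/n
                off.append((r.inv().apply(p0+t*(pos-p0)-p)/120).round(3).tolist())
                rv.append(((r.inv()*S(t)).as_rotvec()/(2*np.pi)).round(3).tolist())
            if i==n-1:
                for _ in range(settle):
                    if len(off)<8: off.append(off[-1]);rv.append(rv[-1])
            calls.append((off,rv))
            p=p+r.apply(np.array(off[-1])*120); r=r*R.from_rotvec(np.array(rv[-1])*2*np.pi)
    for o,v in calls: print(json.dumps(o).replace(' ',''),json.dumps(v).replace(' ',''))
    json.dump({'p':p.tolist(),'q':r.as_quat().tolist()},open('cmd.json','w'))
    print('end',p.round(1),r.as_euler('xyz').round(3))
E
python3 - <<'E'
from plan import *
plan([([450,-45,330],down(1.519),60)])
E
```

```text
[[0.285,-0.232,-0.072],[0.57,-0.464,-0.143],[0.854,-0.696,-0.215]] [[0.0,0.0,-0.016],[-0.0,0.0,-0.031],[-0.0,0.0,-0.047]]
[[0.34,-0.139,-0.072],[0.68,-0.278,-0.144],[1.02,-0.417,-0.215]] [[-0.0,0.0,-0.016],[-0.0,0.0,-0.031],[-0.0,0.0,-0.047]]
[[0.366,-0.034,-0.072],[0.732,-0.069,-0.144],[1.098,-0.103,-0.215]] [[-0.0,0.0,-0.016],[-0.0,0.0,-0.032],[-0.0,0.0,-0.047]]
[[0.36,0.074,-0.072],[0.719,0.148,-0.144],[1.079,0.221,-0.215],[1.079,0.221,-0.215]] [[-0.0,0.0,-0.016],[-0.0,0.0,-0.032],[-0.0,0.0,-0.047],[-0.0,0.0,-0.047]]
end [449.9 -45.  329.9] [3.142 0.    1.517]
```

```bash
rm cmd.json; sed -i 's/lv=.*; n=max/lv=np.linalg.norm(pos-p); n=max/' plan.py; python3 - <<'E'
from plan import *
plan([([450,-45,330],down(1.519),60)])
E
```

```text
[[0.342,-0.278,-0.086],[0.683,-0.557,-0.172]] [[0.0,0.0,-0.019],[-0.0,0.0,-0.038]]
[[0.398,-0.19,-0.086],[0.796,-0.379,-0.172]] [[-0.0,0.0,-0.018],[-0.0,0.0,-0.037]]
[[0.431,-0.093,-0.086],[0.862,-0.186,-0.172]] [[-0.0,0.0,-0.019],[-0.0,0.0,-0.038]]
[[0.441,0.011,-0.086],[0.882,0.023,-0.172]] [[-0.0,0.0,-0.019],[-0.0,0.0,-0.038]]
[[0.425,0.115,-0.086],[0.85,0.231,-0.172],[0.85,0.231,-0.172]] [[-0.0,0.0,-0.018],[-0.0,0.0,-0.037],[-0.0,0.0,-0.037]]
end [450.  -45.1 329.9] [3.142 0.    1.517]
```

Request:
send_rows(offset=[[0.342,-0.278,-0.086],[0.683,-0.557,-0.172]], delta_rot=[[0,0,-0.019],[0,0,-0.038]], grip=0.35)

```text
time: 1.4
tool_pos: [228.7, -404.6, 247.3]
tcp_rot: [-3.141, -0.0, 0.577]
contact_force: [0.6, -0.9, 0.8]
grip_width: 75.9
finger_force: 0.0
```

Request:
send_rows(offset=[[0.398,-0.19,-0.086],[0.796,-0.379,-0.172]], delta_rot=[[0,0,-0.018],[0,0,-0.037]])

```text
time: 1.65
tool_pos: [284.5, -314.0, 268.5]
tcp_rot: [3.141, -0.0, 0.81]
contact_force: [0.3, -0.1, 0.7]
grip_width: 56.4
finger_force: 0.0
```

Request:
send_rows(offset=[[0.431,-0.093,-0.086],[0.862,-0.186,-0.172]], delta_rot=[[0,0,-0.019],[0,0,-0.038]])

```text
time: 1.9
tool_pos: [339.9, -223.8, 289.2]
tcp_rot: [3.141, 0.0, 1.049]
contact_force: [1.1, -0.3, -0.2]
grip_width: 36.0
finger_force: 0.0
```

Request:
send_rows(offset=[[0.441,0.011,-0.086],[0.882,0.023,-0.172]], delta_rot=[[0,0,-0.019],[0,0,-0.038]])

```text
time: 2.15
tool_pos: [395.4, -133.6, 309.9]
tcp_rot: [3.141, 0.0, 1.288]
contact_force: [0.8, -1.3, -0.5]
grip_width: 32.3
finger_force: 0.0
```

Request:
send_rows(offset=[[0.425,0.115,-0.086],[0.85,0.231,-0.172],[0.85,0.231,-0.172]], delta_rot=[[0,0,-0.018],[0,0,-0.037],[0,0,-0.037]])

```text
time: 2.52
tool_pos: [451.4, -42.4, 330.4]
tcp_rot: [3.14, -0.0, 1.523]
contact_force: [-0.3, -0.4, -0.6]
grip_width: 32.2
finger_force: 0.0
```

```bash
python3 - <<'E'
from h import *
o=get_obs(); print(o['time'],o['tool_pos'],o['tcp_rot'],o['joint_positions'],o['grip_width'])
im=optics.capture("wrist"); cv2.imwrite("pics/w1.png",im[:,:,::-1]); c=optics.get_calibration("wrist"); np.save("w1cal.npy",c,allow_pickle=True)
for t,z in (("knob_grip",144),("handle",126)):
    for p in finder.pinpoint(t,"wrist"): print(t,p["uv"],p["confidence"],onplane(p["uv"],"wrist",z,c))
E
```

```text
2.525 [451.41855553 -42.40164869 330.43438163] [ 3.14002018e+00 -2.42014803e-04  1.52314914e+00] [-2.63373138e-01  1.41742361e-01  1.50590987e+00  5.74767046e-04
  1.49245621e+00 -2.15770313e-01] 32.21893253226429
knob_grip [408.5, 111.1] 0.83 [625.51663941  15.71051534 144.        ]
knob_grip [271.1, 299.0] 0.48 [ 455.04616876 -236.41621179  144.        ]
handle [295.3, 86.2] 0.61 [496.22564482  50.47418314 126.        ]
handle [333.1, 198.4] 0.16 [544.79934841 -94.21031643 126.        ]
```

View pics/w1.png

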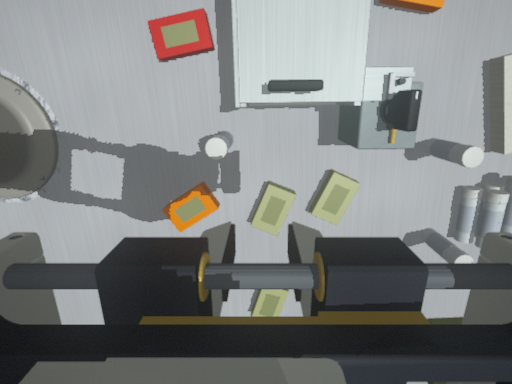

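The wrist view shows the handle bar spanning (268,86) to (323,85). The cover's front corners are near (238,104) and (364,102). The knob bar runs along the case's x at about (408,110), and cartons are at (273,209) and (336,197).

```bash
python3 - <<'E'
from h import *
c=np.load("w1cal.npy",allow_pickle=True).item()
im=cv2.imread("pics/w1.png")
cv2.imwrite("pics/crop2.png",cv2.resize(im[0:160,220:440],(770,560),interpolation=cv2.INTER_CUBIC))
a=onplane((239,102),"wrist",110,c);b=onplane((364,101),"wrist",110,c)
print(a,b,b-a,np.degrees(np.arctan2((a-b)[1],(a-b)[0])))
a=onplane((268,86),"wrist",135,c);b=onplane((323,85),"wrist",135,c)
print(a,b,np.degrees(np.arctan2((a-b)[1],(a-b)[0])))
o=get_obs();print(o['tool_pos'])
E
```

```text
[426.40730697  35.84412118 110.        ] [584.79435814  29.01011377 110.        ] [158.38705117  -6.83400741   0.        ] 177.52936202740136
[463.37932546  51.95141753 135.        ] [527.45816282  49.79375706 135.        ] 178.0714670588609
[449.65302224 -45.53079795 329.57756836]
```

View pics/crop2.png

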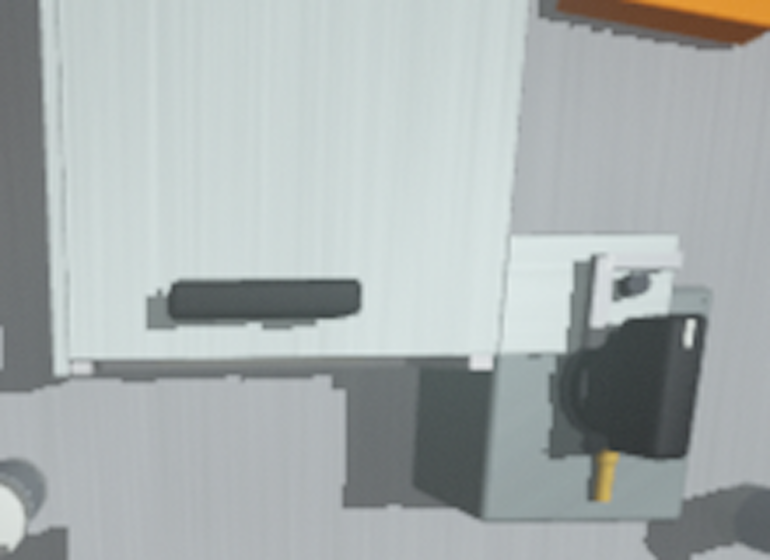

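```bash
python3 - <<'E'
from h import *
from plan import *
c=np.load("w1cal.npy",allow_pickle=True).item()
k=onplane((416.3,110.3),"wrist",156,c); print(k, tri([("top",[184,165]),("side",[177,189])]))
p=[onplane((220+x/3.5,y/3.5),"wrist",156,c)[:2] for x,y in ((687,316),(677,457))]
d=p[0]-p[1];print(np.degrees(np.arctan2(d[1],d[0])),np.linalg.norm(d),p)
E
```

```text
[628.22357576  16.84683858 156.        ] [620.44368263  18.8681548  156.72764935]
92.01029229027111 43.865825120531696 [array([625.86513322,  38.26616264]), array([627.40390342,  -5.57266489])]
```

```bash
python3 - <<'E'
from plan import *
plan([([625,17,220],down(1.526),50),([625,17,131],down(1.526),25)],2)
E
```

```text
[[0.099,0.238,0.153],[0.198,0.476,0.305],[0.297,0.714,0.458]] [[-0.0,0.0,-0.0],[-0.0,0.0,-0.0],[-0.0,0.0,-0.001]]
[[0.098,0.239,0.153],[0.195,0.478,0.305],[0.293,0.716,0.458],[0.293,0.716,0.458],[0.293,0.716,0.458]] [[-0.0,0.0,0.0],[-0.0,0.0,-0.0],[-0.0,0.0,-0.0],[-0.0,0.0,-0.0],[-0.0,0.0,-0.0]]
[[-0.0,0.0,0.185],[-0.0,0.0,0.371],[-0.0,0.0,0.556],[-0.0,0.0,0.742],[-0.0,0.0,0.742],[-0.0,0.0,0.742]] [[-0.0,0.0,-0.0],[-0.0,0.0,-0.0],[-0.0,0.0,-0.0],[-0.0,0.0,-0.0],[-0.0,0.0,-0.0],[-0.0,0.0,-0.0]]
end [625.  17. 131.] [3.142 0.    1.524]
```

Request:
send_rows(offset=[[0.099,0.238,0.153],[0.198,0.476,0.305],[0.297,0.714,0.458]], delta_rot=[[0,0,0],[0,0,0],[0,0,-0.001]])

```text
time: 3.05
tool_pos: [537.9, -15.7, 274.3]
tcp_rot: [-3.141, 0.0, 1.52]
contact_force: [-0.2, 0.0, 0.2]
grip_width: 31.9
finger_force: 0.0
```

Request:
send_rows(offset=[[0.098,0.239,0.153],[0.195,0.478,0.305],[0.293,0.716,0.458],[0.293,0.716,0.458],[0.293,0.716,0.458]], delta_rot=[[0,0,0],[0,0,0],[0,0,0],[0,0,0],[0,0,0]])

```text
time: 3.68
tool_pos: [624.5, 15.4, 220.2]
tcp_rot: [-3.141, 0.0, 1.521]
contact_force: [-0.3, -1.0, 0.5]
grip_width: 32.2
finger_force: 0.0
```

```bash
python3 - <<'E'
from h import *
print(get_obs()['tool_pos'])
im=optics.capture("wrist"); cv2.imwrite("pics/w2.png",im[:,:,::-1])
for p in finder.pinpoint("knob_grip","wrist"): print(p["uv"],p["confidence"],onplane(p["uv"],"wrist",144))
print(proj([625,17,144],"wrist"))
E
```

```text
[624.47421895  15.4248376  220.19301297]
[265.0, 193.2] 0.67 [628.2473385   18.91251531 144.        ]
[261.37322027 195.46072574]
```

View pics/w2.png

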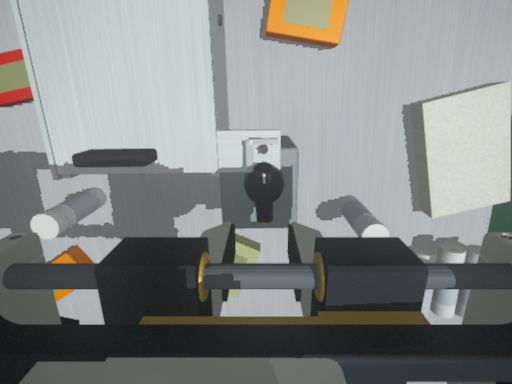

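The wrist view shows the knob bar running from (264,175) to (264,220), between the fingers and aligned with them. I'll shift by 2 mm and descend.

```bash
python3 - <<'E'
from plan import *
import json
d=json.load(open('cmd.json')); d['p'][2]=220.0; json.dump(d,open('cmd.json','w'))
plan([([627,18.5,131],down(1.524),25)],1)
plan([([627,18.5,131],down(1.524+1.3),25)],1)
E
```

```text
[[0.003,0.004,0.185],[0.007,0.008,0.371],[0.01,0.012,0.556],[0.013,0.016,0.742],[0.013,0.016,0.742]] [[-0.0,0.0,-0.0],[-0.0,0.0,-0.0],[-0.0,0.0,-0.0],[-0.0,0.0,-0.0],[-0.0,0.0,-0.0]]
end [626.9  18.5 131. ] [3.142 0.    1.524]
[[0.0,0.0,-0.0],[0.0,0.0,-0.0],[0.0,0.0,-0.0],[0.0,0.0,-0.0],[0.0,0.0,-0.0]] [[-0.0,0.0,-0.021],[-0.0,0.0,-0.041],[-0.0,0.0,-0.062],[-0.0,0.0,-0.083],[-0.0,0.0,-0.103]]
[[-0.0,0.0,-0.0],[-0.0,0.0,-0.0],[-0.0,0.0,-0.0],[-0.0,0.0,-0.0],[-0.0,0.0,-0.0],[-0.0,0.0,-0.0]] [[-0.0,0.0,-0.021],[-0.0,0.0,-0.042],[-0.0,0.0,-0.063],[-0.0,0.0,-0.083],[-0.0,0.0,-0.104],[-0.0,0.0,-0.104]]
end [626.9  18.5 131. ] [-3.142  0.     2.824]
```

Request:
send_rows(offset=[[0.003,0.004,0.185],[0.007,0.008,0.371],[0.01,0.012,0.556],[0.013,0.016,0.742],[0.013,0.016,0.742]], delta_rot=[[0,0,0],[0,0,0],[0,0,0],[0,0,0],[0,0,0]])

```text
time: 4.4
tool_pos: [625.8, 18.0, 130.4]
tcp_rot: [-3.139, 0.0, 1.523]
contact_force: [-0.5, 0.1, -0.1]
grip_width: 32.1
finger_force: 0.0
```

Request:
send_rows(offset=[[0,0,0],[0,0,0],[0,0,0],[0,0,0]], delta_rot=[[0,0,0],[0,0,0],[0,0,0],[0,0,0]], grip=0)

```text
time: 4.9
tool_pos: [627.1, 18.2, 132.4]
tcp_rot: [3.141, 0.001, 1.524]
contact_force: [-3.0, 0.5, 5.9]
grip_width: 13.8
finger_force: 30.0
```

Request:
send_rows(offset=[[0,0,0],[0,0,0],[0,0,0],[0,0,0],[0,0,0]], delta_rot=[[0,0,-0.021],[0,0,-0.041],[0,0,-0.062],[0,0,-0.083],[0,0,-0.103]])

```text
time: 5.52
tool_pos: [627.5, 18.4, 132.4]
tcp_rot: [3.14, 0.001, 2.175]
contact_force: [-0.9, -0.4, 5.6]
grip_width: 13.8
finger_force: 30.0
```

Request:
send_rows(offset=[[0,0,0],[0,0,0],[0,0,0],[0,0,0],[0,0,0],[0,0,0]], delta_rot=[[0,0,-0.021],[0,0,-0.042],[0,0,-0.063],[0,0,-0.083],[0,0,-0.104],[0,0,-0.104]])

```text
time: 6.28
tool_pos: [627.7, 18.8, 132.4]
tcp_rot: [3.141, 0.002, 2.824]
contact_force: [-1.6, 1.6, 5.3]
grip_width: 14.0
finger_force: 30.0
```

```bash
python3 - <<'E'
from h import *
o=get_obs(); print(o)
E
```

```text
{'time': 6.275, 'joint_positions': array([-9.23685345e-02,  6.08521521e-01,  1.35362871e+00,  6.20653139e-04,
        1.17706151e+00, -1.34570177e+00]), 'dq': array([-0.00055038,  0.00030861, -0.00065805, -0.00036262,  0.00143416,
        0.04609702]), 'tau': array([ -1.03334181, -51.60629511, -21.9530189 ,  -0.47518652,
        -0.34265712,  -0.60855718]), 'tool_pos': array([627.69858053,  18.76511996, 132.37502937]), 'tcp_rot': array([3.14050200e+00, 2.19272882e-03, 2.82389094e+00]), 'contact_force': array([-1.55119067,  1.61450253,  5.28378808]), 'moment': array([0.39473229, 0.12233913, 0.02204338]), 'finger_force': 29.965024888515472, 'grip_width': 13.988396118834883}
```

```bash
python3 - <<'E'
from plan import *
plan([([627,18.5,131],down(1.524+1.385),25)],2)
print('--open')
plan([([627,18.5,131],down(1.524+1.3),25)],1)
plan([([627,18.5,205],down(1.524+1.3),40),([496,22,205],down(1.524),50),([496,22,121],down(1.524),40)],1)
plan([([503.5,205,121],down(1.524),18),([503.8,212,121],down(1.524),5)],1)
E
```

```text
[[-0.0,0.0,-0.0],[-0.0,0.0,-0.0],[-0.0,0.0,-0.0]] [[-0.0,0.0,-0.014],[-0.0,0.0,-0.014],[-0.0,0.0,-0.014]]
end [626.9  18.5 131. ] [3.142 0.    2.912]
--open
[[-0.0,0.0,-0.0],[-0.0,0.0,-0.0]] [[-0.0,0.0,0.014],[-0.0,0.0,0.014]]
end [626.9  18.5 131. ] [3.142 0.    2.824]
[[-0.0,0.0,-0.309],[-0.0,0.0,-0.617],[-0.0,0.0,-0.617]] [[-0.0,0.0,0.0],[-0.0,0.0,0.0],[-0.0,0.0,0.0]]
[[0.105,-0.031,-0.0],[0.209,-0.063,-0.0],[0.314,-0.094,-0.0],[0.418,-0.125,-0.0],[0.523,-0.156,-0.0]] [[-0.0,0.0,0.021],[-0.0,0.0,0.041],[-0.0,0.0,0.062],[-0.0,0.0,0.083],[-0.0,0.0,0.103]]
[[0.064,-0.088,-0.0],[0.129,-0.176,-0.0],[0.194,-0.264,-0.0],[0.258,-0.352,-0.0],[0.323,-0.44,-0.0],[0.323,-0.44,-0.0]] [[-0.0,0.0,0.021],[-0.0,0.0,0.042],[-0.0,0.0,0.063],[-0.0,0.0,0.083],[-0.0,0.0,0.104],[-0.0,0.0,0.104]]
[[-0.0,-0.0,0.233],[-0.0,-0.0,0.467],[-0.0,-0.0,0.7],[-0.0,-0.0,0.7]] [[-0.0,0.0,-0.0],[-0.0,0.0,-0.0],[-0.0,0.0,-0.0],[-0.0,0.0,-0.0]]
end [496.   22.1 121. ] [3.142 0.    1.524]
[[0.127,-0.001,-0.0],[0.254,-0.002,-0.0],[0.381,-0.002,-0.0],[0.509,-0.003,-0.0],[0.636,-0.004,-0.0],[0.763,-0.005,-0.0]] [[-0.0,0.0,-0.0],[-0.0,0.0,-0.0],[-0.0,0.0,-0.0],[-0.0,0.0,-0.0],[-0.0,0.0,-0.0],[-0.0,0.0,-0.0]]
[[0.127,-0.001,-0.0],[0.254,-0.001,-0.0],[0.381,-0.002,-0.0],[0.509,-0.003,-0.0],[0.636,-0.004,-0.0],[0.763,-0.005,-0.0],[0.763,-0.005,-0.0]] [[-0.0,0.0,-0.0],[-0.0,0.0,-0.0],[-0.0,0.0,-0.0],[-0.0,0.0,-0.0],[-0.0,0.0,-0.0],[-0.0,0.0,-0.0],[-0.0,0.0,-0.0]]
[[0.029,0.0,-0.0],[0.058,0.0,-0.0],[0.058,0.0,-0.0]] [[-0.0,0.0,-0.0],[-0.0,0.0,-0.0],[-0.0,0.0,-0.0]]
end [503.8 212.  121. ] [3.142 0.    1.524]
```

Request:
send_rows(offset=[[0,0,0],[0,0,0],[0,0,0]], delta_rot=[[0,0,-0.014],[0,0,-0.014],[0,0,-0.014]])

```text
time: 6.65
tool_pos: [628.0, 18.6, 132.4]
tcp_rot: [3.14, 0.003, 2.908]
contact_force: [0.3, 2.2, 6.2]
grip_width: 14.4
finger_force: 31.1
```

```bash
python3 - <<'E'
from h import *
o=get_obs(); print(o['moment'],o['tcp_rot'])
E
```

```text
[ 0.44937094 -0.09117527 -0.65603609] [3.14027338e+00 2.92768028e-03 2.90783633e+00]
```

Request:
send_rows(offset=[[0,0,0],[0,0,0],[0,0,0]], delta_rot=[[0,0,0],[0,0,0],[0,0,0.014]], grip=0.4)

```text
time: 7.02
tool_pos: [626.8, 18.2, 130.5]
tcp_rot: [-3.141, -0.001, 2.821]
contact_force: [-0.5, -0.1, 0.7]
grip_width: 35.8
finger_force: 0.0
```

Request:
send_rows(offset=[[0,0,-0.309],[0,0,-0.617],[0,0,-0.617]], delta_rot=[[0,0,0],[0,0,0],[0,0,0]])

```text
time: 7.4
tool_pos: [628.5, 18.2, 208.0]
tcp_rot: [3.141, 0.006, 2.823]
contact_force: [-0.0, 0.3, -0.3]
grip_width: 36.4
finger_force: 0.0
```

Request:
send_rows(offset=[[0.105,-0.031,0],[0.209,-0.063,0],[0.314,-0.094,0],[0.418,-0.125,0],[0.523,-0.156,0]], delta_rot=[[0,0,0.021],[0,0,0.041],[0,0,0.062],[0,0,0.083],[0,0,0.103]], grip=0)

```text
time: 8.02
tool_pos: [560.5, 20.2, 203.5]
tcp_rot: [-3.14, -0.001, 2.172]
contact_force: [1.2, -0.3, -0.4]
grip_width: 0.3
finger_force: 0.0
```

Request:
send_rows(offset=[[0.064,-0.088,0],[0.129,-0.176,0],[0.194,-0.264,0],[0.258,-0.352,0],[0.323,-0.44,0],[0.323,-0.44,0]], delta_rot=[[0,0,0.021],[0,0,0.042],[0,0,0.063],[0,0,0.083],[0,0,0.104],[0,0,0.104]])

```text
time: 8.78
tool_pos: [495.1, 22.1, 204.1]
tcp_rot: [-3.14, 0.0, 1.524]
contact_force: [0.8, 0.4, 0.6]
grip_width: 0.6
finger_force: 0.0
```

Request:
send_rows(offset=[[0,0,0.233],[0,0,0.467],[0,0,0.7],[0,0,0.7]], delta_rot=[[0,0,0],[0,0,0],[0,0,0],[0,0,0]])

```text
time: 9.28
tool_pos: [494.9, 22.0, 118.9]
tcp_rot: [-3.137, -0.0, 1.525]
contact_force: [-0.7, 0.2, 0.9]
grip_width: 0.0
finger_force: 0.0
```

Request:
send_rows(offset=[[0.127,-0.001,0],[0.254,-0.002,0],[0.381,-0.002,0],[0.509,-0.003,0],[0.636,-0.004,0],[0.763,-0.005,0]], delta_rot=[[0,0,0],[0,0,0],[0,0,0],[0,0,0],[0,0,0],[0,0,0]])

```text
time: 10.02
tool_pos: [499.9, 114.6, 121.1]
tcp_rot: [3.141, 0.0, 1.524]
contact_force: [0.3, -2.2, 1.8]
grip_width: 0.8
finger_force: 1.2
```

```bash
python3 - <<'E'
from h import *
o=get_obs(); print(o['moment'],o['tool_pos'],o['contact_force'],o['grip_width'])
E
```

```text
[-0.41600989 -0.19521336  0.03286394] [499.9378024  114.59730641 121.14418508] [ 0.32809987 -2.15411293  1.83737146] 0.8250285173128805
```

Request:
send_rows(offset=[[0.127,-0.001,0],[0.254,-0.001,0],[0.381,-0.002,0],[0.509,-0.003,0],[0.636,-0.004,0],[0.763,-0.005,0],[0.763,-0.005,0]], delta_rot=[[0,0,0],[0,0,0],[0,0,0],[0,0,0],[0,0,0],[0,0,0],[0,0,0]])

```text
time: 10.9
tool_pos: [503.7, 206.2, 120.8]
tcp_rot: [3.141, -0.0, 1.524]
contact_force: [0.7, 0.5, -0.5]
grip_width: 0.6
finger_force: 0.0
```

Request:
send_rows(offset=[[0.029,0,0],[0.058,0,0],[0.058,0,0]], delta_rot=[[0,0,0],[0,0,0],[0,0,0]])

```text
time: 11.28
tool_pos: [503.6, 206.6, 120.9]
tcp_rot: [-3.14, 0.01, 1.524]
contact_force: [-0.8, -25.6, 6.4]
grip_width: 0.5
finger_force: 12.9
```

```bash
cat >> h.py <<'E'
from scipy.optimize import minimize
def hullmask(x,y,a,cal,S=4,dims=(84,52,26),z0=0):
    l,w,h=dims;pts=[]
    for i in (-.5,.5):
        for j in (-.5,.5):
            for k in (0,1):
                pts.append(proj([x+i*l*np.cos(a)-j*w*np.sin(a),y+i*l*np.sin(a)+j*w*np.cos(a),z0+k*h],None,cal))
    h=cv2.convexHull((np.array(pts)*S*16).astype(np.int32).reshape(-1,1,2))
    m=np.zeros((384*S,512*S),np.uint8); cv2.fillConvexPoly(m,h,1,shift=4); return m
def fit(cam,tgt=None):
    """fit olive carton boxes to silhouettes; returns list (x,y,deg,iou)"""
    cal=optics.get_calibration(cam); im=optics.capture(cam); out=[]
    for s in finder.silhouettes("carton1",cam):
        r=s["region"]; hsv=np.median(cv2.cvtColor(im,cv2.COLOR_RGB2HSV)[r],axis=0)
        if not(25<hsv[0]<40 and hsv[1]>30 and hsv[2]>70): continue
        v,u=np.nonzero(r); c=onplane((u.mean(),v.mean()),cam,15,cal)
        M=cv2.resize(r.astype(np.uint8),None,fx=4,fy=4,interpolation=cv2.INTER_NEAREST)
        def cost(q):
            m=hullmask(c[0]+q[0]*10,c[1]+q[1]*10,np.radians(70)+q[2]*.2,cal); return -(m&M).sum()/max(1,(m|M).sum())
        b=min((minimize(cost,[0,0,q],method='Nelder-Mead',options=dict(xatol=.01,fatol=1e-4,maxiter=120,initial_simplex=[[0,0,q],[.6,0,q],[0,.6,q],[0,0,q+.5]])) for q in (-.6,.4)),key=lambda t:t.fun)
        q=b.x; out.append((round(c[0]+q[0]*10,1),round(c[1]+q[1]*10,1),round(70+np.degrees(q[2]*.2),1),round(-b.fun,2)))
    return out
E
python3 - <<'E'
from h import *
print('top',fit("top"));print('side',fit("side"))
from plan import *
plan([([503.6,200,121],down(1.524),30),([503.6,200,330],down(1.524),60),([505,0,330],down(1.524),60)],1)
E
```

```text
top [(np.float64(562.0), np.float64(-326.2), np.float64(28.7), np.float64(-0.0)), (np.float64(581.1), np.float64(-123.9), np.float64(3.3), np.float64(-0.0)), (np.float64(689.8), np.float64(-108.4), np.float64(3.3), np.float64(-0.0)), (np.float64(661.5), np.float64(-294.1), np.float64(-13.3), np.float64(-0.0))]
side []
[[-0.1,0.003,-0.0],[-0.1,0.003,-0.0]] [[-0.0,0.0,-0.0],[-0.0,0.0,-0.0]]
[[0.0,0.0,-0.435],[0.0,0.0,-0.871]] [[-0.0,0.0,-0.0],[-0.0,0.0,-0.0]]
[[0.0,0.0,-0.435],[0.0,0.0,-0.871],[0.0,0.0,-0.871]] [[-0.0,0.0,-0.0],[-0.0,0.0,-0.0],[-0.0,0.0,-0.0]]
[[-0.416,0.023,0.0],[-0.832,0.045,0.0]] [[-0.0,0.0,-0.0],[-0.0,0.0,-0.0]]
[[-0.416,0.023,0.0],[-0.832,0.046,0.0],[-0.832,0.046,0.0]] [[-0.0,0.0,-0.0],[-0.0,0.0,-0.0],[-0.0,0.0,-0.0]]
end [505.1  -0.  330. ] [3.142 0.    1.524]h.py:49: RuntimeWarning: overflow encountered in scalar negative
  m=hullmask(c[0]+q[0]*10,c[1]+q[1]*10,np.radians(70)+q[2]*.2,cal); return -(m&M).sum()/max(1,(m|M).sum())
```

```bash
sed -i 's/return -(m&M).sum()\//return -float((m\&M).sum())\//; s/out.append((round(c\[0\]+q/out.append(tuple(float(v) for v in (round(c[0]+q/; s/round(-b.fun,2)))/round(-b.fun,2))))/' h.py; grep -n "out.append" h.py | tail -1
```

```text
51:        q=b.x; out.append(tuple(float(v) for v in (round(c[0]+q[0]*10,1),round(c[1]+q[1]*10,1),round(70+np.degrees(q[2]*.2),1),round(-b.fun,2))))
```

Request:
send_rows(offset=[[-0.1,0.003,0],[-0.1,0.003,0]], delta_rot=[[0,0,0],[0,0,0]])

```text
time: 11.72
tool_pos: [504.0, 199.8, 121.0]
tcp_rot: [3.141, -0.001, 1.522]
contact_force: [0.0, -0.1, 0.0]
grip_width: 0.7
finger_force: 0.0
```

Request:
send_rows(offset=[[0,0,-0.435],[0,0,-0.871]], delta_rot=[[0,0,0],[0,0,0]], grip=1)

```text
time: 11.98
tool_pos: [503.4, 200.7, 226.4]
tcp_rot: [-3.14, -0.001, 1.524]
contact_force: [0.7, 0.6, 0.1]
grip_width: 16.1
finger_force: 0.0
```

Request:
send_rows(offset=[[0,0,-0.435],[0,0,-0.871],[0,0,-0.871]], delta_rot=[[0,0,0],[0,0,0],[0,0,0]])

```text
time: 12.35
tool_pos: [505.2, 201.3, 334.6]
tcp_rot: [3.132, -0.004, 1.524]
contact_force: [0.6, -0.4, -1.1]
grip_width: 46.0
finger_force: 0.0
```

Request:
send_rows(offset=[[-0.416,0.023,0],[-0.832,0.045,0]], delta_rot=[[0,0,0],[0,0,0]])

```text
time: 12.6
tool_pos: [504.0, 99.9, 328.8]
tcp_rot: [-3.14, -0.001, 1.526]
contact_force: [0.6, 0.0, 0.7]
grip_width: 65.9
finger_force: 0.0
```

Request:
send_rows(offset=[[-0.416,0.023,0],[-0.832,0.046,0],[-0.832,0.046,0],[-0.832,0.046,0]], delta_rot=[[0,0,0],[0,0,0],[0,0,0],[0,0,0]])

```text
time: 13.1
tool_pos: [505.1, 0.8, 329.3]
tcp_rot: [-3.141, -0.001, 1.523]
contact_force: [0.3, 0.2, 0.0]
grip_width: 91.6
finger_force: 0.0
```

```bash
python3 - <<'E'
from h import *
o=get_obs();print(o['time'],o['tool_pos'],o['tcp_rot'])
im=optics.capture("wrist"); np.save("w3cal.npy",optics.get_calibration("wrist"),allow_pickle=True); cv2.imwrite("pics/w3.png",cv2.resize(im[:260,:,::-1],None,fx=1.5,fy=1.5,interpolation=cv2.INTER_CUBIC))
print('wrist',fit("wrist"))
print('top',fit("top"));print('side',fit("side"))
for k in range(4):print([ (p["uv"],p["confidence"]) for p in finder.pinpoint(f"slot{k}","wrist")])
E
```

```text
13.1 [505.07828965   0.75387987 329.29907335] [-3.14055459e+00 -1.00295883e-03  1.52318066e+00]
wrist [(455.2, -340.6, 73.8, 0.47), (568.1, -308.3, 73.7, 0.67), (576.5, -129.5, 63.1, 0.96)]
top [(566.9, -310.2, 72.5, 0.93), (453.2, -345.2, 70.2, 0.95), (575.2, -133.1, 61.8, 0.94)]
side [(464.4, -143.6, 63.8, 0.95), (571.0, -128.1, 64.9, 0.92), (450.6, -341.1, 71.0, 0.95), (562.4, -304.4, 76.0, 0.05)]
[([264.1, 62.6], 0.83), ([263.9, 92.2], 0.77), ([259.0, 113.2], 0.74), ([261.6, 33.9], 0.55)]
[([264.1, 62.6], 0.83), ([263.9, 92.2], 0.77), ([259.0, 113.2], 0.74), ([261.6, 33.9], 0.55)]
[([264.1, 62.6], 0.83), ([263.9, 92.2], 0.77), ([259.0, 113.2], 0.74), ([261.6, 33.9], 0.55)]
[([264.1, 62.6], 0.83), ([263.9, 92.2], 0.77), ([259.0, 113.2], 0.74), ([261.6, 33.9], 0.55)]
```

View pics/w3.png

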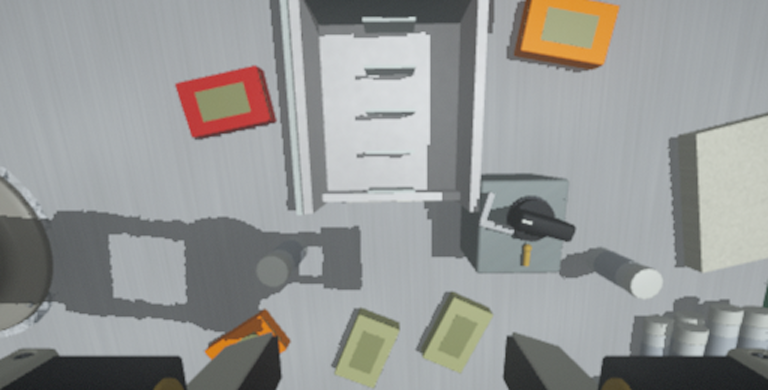

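The rack is open and shows fins at about (388,70), (387,113) and (383,153) in the 1.5x picture. The low end wall's top is at row 195. The knob is turned and its hook is clear.

```bash
python3 - <<'E'
from h import *
c=np.load("w3cal.npy",allow_pickle=True).item()
for u in ([261.6,33.9],[264.1,62.6],[263.9,92.2],[259,113.2]): print('slot',onplane(u,None,8,c).round(1))
g=lambda x,y,z:onplane((x/1.5,y/1.5),None,z,c).round(1)
for u in ((389,69),(387,112),(383,153)): print('fin',g(*u,48))
for a in ((362,70),(413,70),(355,113),(412,113),(357,153),(410,153)): print(g(*a,48))
print('endwall top front edge',g(323,199,45),g(456,198,45))
print('walls inner top',g(300,0,104),g(308,213,104),g(471,208,104))
for t in (-57,-19,19,57): print('pred slot',t,np.array([509,116])+t*np.array([np.cos(1.526),np.sin(1.526)]))
E
```

```text
slot [513.7 177.6   8. ]
slot [515.8 137.6   8. ]
slot [513.6  94.2   8. ]
slot [504.2  62.2   8. ]
fin [509.5 154.6  48. ]
fin [505.8 117.4  48. ]
fin [500.  80.  48.]
[484.3 154.9  48. ]
[531.8 152.7  48. ]
[475.1 117.9  48. ]
[529.7 115.4  48. ]
[474.4  81.2  48. ]
[526.5  78.8  48. ]
endwall top front edge [436.3  37.9  45. ] [572.1  32.7  45. ]
walls inner top [442.4 197.2 104. ] [431.4  32.  104. ] [577.   29.7 104. ]
pred slot -57 [506.44746327  59.0571817 ]
pred slot -19 [508.14915442  97.01906057]
pred slot 19 [509.85084558 134.98093943]
pred slot 57 [511.55253673 172.9428183 ]
```

```bash
python3 - <<'E'
from h import *
for n,u in (('L',(225,266)),('far',(209.5,118)),('far2',(275,99.5))): print(n,onplane(u,"top",100).round(0))
print('ctr w3', onplane((272/1.5,268/1.5),None,100,np.load("w3cal.npy",allow_pickle=True).item()).round(0), onplane((645/1.5,283/1.5),None,100,np.load("w3cal.npy",allow_pickle=True).item()).round(0))
print('tape',onplane((340,122),"top",24).round(0), 'handle', [ (p['uv'],onplane(p['uv'],'top',126).round(0)) for p in finder.pinpoint("handle","top")])
# arm model fit
from scipy.optimize import least_squares
D=[(.34275,1.52501,np.hypot(172.94,495.27),226.03),(.14174,1.50591,np.hypot(449.65,45.53),329.58),(.60852,1.35363,np.hypot(627.7,18.77),132.37)]
o=get_obs();q=o['joint_positions'];D.append((q[1],q[2],np.hypot(*o['tool_pos'][:2]),o['tool_pos'][2])); print(q)
f=lambda v:[e for a,b,r,z in D for e in (v[0]+v[1]*np.sin(a)+v[2]*np.sin(a+b)-r, v[3]+v[1]*np.cos(a)+v[2]*np.cos(a+b)-z)]
s=least_squares(f,[0,400,400,100]);print(s.x.round(1),np.round(s.fun,1))
E
```

```text
L [391. -25. 100.]
far [742. -54. 100.]
far2 [ 757. -218.  100.]
ctr w3 [391. -18. 100.] [743. -49. 100.]
tape [ 697. -380.   24.] handle [([102.5, 237.3], array([504., 223., 126.])), ([348.6, 215.5], array([ 441., -313.,  126.]))]
[-1.51647859e-01  2.44668504e-01  1.37746475e+00 -5.13477732e-05
  1.51942280e+00 -1.04360244e-01]
[   3.1  470.3  384.4 -106.1] [ 4.1 -1.7  0.8  0.4 -0.7  0.8 -4.2  0.5]
```

```bash
cat > ik.py <<'E'
import numpy as np
from plan import down
def ik(p,R,D,r0=3,L2=470,L3=384,zz=-106):
    t=R.as_matrix()[:,2]; w=np.array(p,float)-D*t; h=D+zz
    j1=np.arctan2(w[1],w[0]); r=np.hypot(*w[:2])-r0; z=w[2]-h; d=np.hypot(r,z)
    c3=(d*d-L2**2-L3**2)/(2*L2*L3)
    if abs(c3)>1: return None
    j3=np.arccos(c3); j2=np.arctan2(r,z)-np.arctan2(L3*np.sin(j3),L2+L3*np.cos(j3))
    a=j2+j3; er=np.array([np.cos(j1),np.sin(j1),0]); ez=np.array([0,0,1.])
    f=np.sin(a)*er+np.cos(a)*ez; n=np.cos(a)*er-np.sin(a)*ez; s=np.cross(ez,er)
    return np.array([j1,j2,j3,np.arctan2(t@s,t@n),np.arccos(t@f)]).round(2)
E
python3 - <<'E'
from ik import *
c={'A':(466,-146,63.5),'B':(575,-131,63),'C':(453,-344,70.5),'D':(566,-308,73)}
for D in (250,350,430):
    print(D,'home check',ik([505,0.7,329],down(1.523),D))
    for k,(x,y,a) in c.items():
        for t in (.7,-.7): print(k,t,ik([x,y,11],down(np.radians(a),t),D),end=' ')
        print()
    for t in (.8,-.8): print('S',t,ik([515,-230,57],down(1.15,t),D),ik([515,-230,120],down(1.15,t),D))
E
```

```text
250 home check [ 0.    0.25  1.37 -0.    1.52]
A 0.7 [-0.63  0.63  1.93  0.89  0.95] A -0.7 [-0.    0.69  1.79 -0.69  1.13] 
B 0.7 [-0.5   0.74  1.69  0.89  0.97] B -0.7 [ 0.02  0.85  1.43 -0.63  1.3 ] 
C 0.7 [-0.89  0.84  1.47  0.6   1.31] C -0.7 [-0.36  0.7   1.78 -0.95  0.91] 
D 0.7 [-0.73  0.93  1.25  0.64  1.35] D -0.7 [-0.25  0.83  1.49 -0.83  1.06] 
S 0.8 [-0.73  0.72  1.61  0.81  1.24] [-0.73  0.64  1.57  0.78  1.33]
S -0.8 [-0.11  0.72  1.61 -0.81  1.24] [-0.11  0.64  1.57 -0.78  1.33]
350 home check [ 0.    0.25  1.37 -0.    1.52]
A 0.7 [-0.76  0.69  1.9   0.83  0.99] A -0.7 [ 0.1   0.77  1.7  -0.63  1.17] 
B 0.7 [-0.61  0.78  1.67  0.86  1.01] B -0.7 [ 0.1   0.94  1.31 -0.59  1.36] 
C 0.7 [-0.97  0.93  1.34  0.56  1.37] C -0.7 [-0.24  0.74  1.78 -0.91  0.95] 
D 0.7 [-0.81  1.02  1.13  0.61  1.41] D -0.7 [-0.15  0.87  1.47 -0.8   1.09] 
S 0.8 [-0.84  0.81  1.54  0.75  1.29] [-0.84  0.72  1.51  0.73  1.38]
S -0.8 [-0.    0.81  1.54 -0.75  1.29] [-0.    0.72  1.51 -0.73  1.38]
430 home check [ 0.    0.25  1.37 -0.    1.52]
A 0.7 [-0.86  0.75  1.85  0.78  1.02] A -0.7 [ 0.17  0.84  1.61 -0.59  1.22] 
B 0.7 [-0.7   0.83  1.65  0.82  1.03] B -0.7 [ 0.16  1.02  1.2  -0.55  1.42] 
C 0.7 [-1.03  1.01  1.22  0.52  1.43] C -0.7 [-0.15  0.78  1.76 -0.87  0.97] 
D 0.7 [-0.87  1.1   1.01  0.58  1.48] D -0.7 [-0.07  0.92  1.44 -0.77  1.12] 
S 0.8 [-0.92  0.88  1.45  0.7   1.33] [-0.92  0.79  1.43  0.69  1.42]
S -0.8 [ 0.08  0.88  1.45 -0.7   1.33] [ 0.08  0.79  1.43 -0.69  1.42]
```

```bash
cat > job.py <<'E'
from plan import *
import sys
S=[515,-230]; O=np.array([508,117.]); CY=1.525; T=.785; YS=1.15
def pick(x,y,a):
    a=np.radians(a); x-=14*np.cos(a); y-=14*np.sin(a)
    print('# approach (grip 1)'); plan([([x,y,110],down(a,T),55),([x,y,12],down(a,T),25)],1)
    print('# close 6 rows, then lift & stand'); plan([([x,y,115],down(a,T),30),([*S,112],down(YS,T-np.pi/2),40),([*S,58],down(YS,T-np.pi/2),20)],2)
def regrasp():
    print('# open .78, 3 rows; then'); plan([([*S,64],down(YS),30)],2)
    print('# close 4 rows, then')
def place(k,cy=0):
    c,s=np.cos(CY),np.sin(CY); X=-57+38*k; x,y=O+X*np.array([c,s])+cy*np.array([-s,c])
    plan([([*S,190],down(YS),40),([x,y,190],down(CY),45),([x,y,73],down(CY),22)],2)
    print('# open .78 3 rows; then'); plan([([x,y,190],down(CY),45)],1)
E
python3 -c "
from job import *
pick(466,-146,63.5);regrasp();place(3)"
```

```text
# approach (grip 1)
[[-0.223,-0.052,0.306],[-0.446,-0.105,0.611]] [[-0.004,0.021,0.01],[-0.009,0.041,0.021]]
[[-0.299,-0.033,0.236],[-0.597,-0.066,0.471]] [[-0.004,0.021,0.01],[-0.008,0.041,0.021]]
[[-0.352,0.0,0.15],[-0.703,0.0,0.301],[-0.703,0.0,0.301]] [[-0.005,0.021,0.01],[-0.009,0.041,0.021],[-0.009,0.041,0.021]]
[[-0.144,0.0,0.144],[-0.288,0.0,0.289],[-0.432,0.0,0.433],[-0.576,0.001,0.578],[-0.576,0.001,0.578]] [[0.0,0.0,-0.0],[0.0,0.0,-0.0],[0.0,0.0,-0.0],[0.0,0.0,-0.0],[0.0,0.0,-0.0]]
end [ 459.8 -158.5   12. ] [-3.141 -0.784  1.106]
# close 6 rows, then lift & stand
[[0.151,-0.0,-0.152],[0.303,-0.0,-0.304],[0.454,-0.001,-0.456],[0.606,-0.001,-0.608],[0.606,-0.001,-0.608],[0.606,-0.001,-0.608]] [[0.0,0.0,-0.0],[0.0,0.0,-0.0],[0.0,0.0,-0.0],[0.0,0.0,-0.0],[0.0,0.0,-0.0],[0.0,0.0,-0.0]]
[[-0.021,0.057,-0.018],[-0.041,0.113,-0.035],[-0.062,0.17,-0.053],[-0.083,0.226,-0.071],[-0.103,0.283,-0.089],[-0.124,0.339,-0.106]] [[-0.0,-0.021,-0.001],[-0.0,-0.042,-0.001],[-0.0,-0.062,-0.002],[-0.0,-0.083,-0.003],[-0.0,-0.104,-0.003],[-0.0,-0.125,-0.004]]
[[-0.029,0.056,0.003],[-0.057,0.112
[... 1558 characters left out ...]
832,-0.123,-0.001],[0.832,-0.123,-0.001]] [[-0.0,0.0,-0.005],[-0.0,0.0,-0.01],[-0.0,0.0,-0.014],[-0.0,0.0,-0.014],[-0.0,0.0,-0.014]]
[[0.0,0.0,0.163],[0.0,0.0,0.325],[0.001,0.0,0.488],[0.001,0.0,0.65],[0.001,0.0,0.813],[0.001,0.001,0.975],[0.001,0.001,0.975],[0.001,0.001,0.975]] [[-0.0,0.0,-0.0],[-0.0,0.0,-0.0],[-0.0,0.0,-0.0],[-0.0,0.0,-0.0],[-0.0,0.0,-0.0],[-0.0,0.0,-0.0],[-0.0,0.0,-0.0],[-0.0,0.0,-0.0]]
end [510.7 173.9  73. ] [-3.141e+00  1.000e-03  1.522e+00]
# open .78 3 rows; then
[[-0.0,-0.0,-0.325],[-0.0,-0.001,-0.65],[-0.0,-0.001,-0.975],[-0.0,-0.001,-0.975]] [[-0.0,0.0,-0.0],[-0.0,0.0,-0.0],[-0.0,0.0,-0.0],[-0.0,0.0,-0.0]]
end [510.7 174.  190. ] [-3.141e+00  1.000e-03  1.522e+00]
```

Request:
send_rows(offset=[[-0.223,-0.052,0.306],[-0.446,-0.105,0.611]], delta_rot=[[-0.004,0.021,0.01],[-0.009,0.041,0.021]], grip=1)

```text
time: 13.95
tool_pos: [490.5, -52.9, 256.4]
tcp_rot: [3.098, -0.263, 1.396]
contact_force: [0.3, -0.5, -1.9]
grip_width: 91.5
finger_force: 0.0
```

Request:
send_rows(offset=[[-0.299,-0.033,0.236],[-0.597,-0.066,0.471]], delta_rot=[[-0.004,0.021,0.01],[-0.008,0.041,0.021]])

```text
time: 14.2
tool_pos: [475.0, -107.0, 183.0]
tcp_rot: [3.098, -0.527, 1.263]
contact_force: [0.8, -0.5, -0.3]
grip_width: 91.9
finger_force: 0.0
```

Request:
send_rows(offset=[[-0.352,0,0.15],[-0.703,0,0.301],[-0.703,0,0.301],[-0.703,0,0.301]], delta_rot=[[-0.005,0.021,0.01],[-0.009,0.041,0.021],[-0.009,0.041,0.021],[-0.009,0.041,0.021]])

```text
time: 14.7
tool_pos: [460.0, -158.7, 110.3]
tcp_rot: [-3.141, -0.784, 1.106]
contact_force: [-0.6, -0.0, 0.4]
grip_width: 91.8
finger_force: 0.0
```

```bash
python3 - <<'E'
from h import *
o=get_obs();print(o['tool_pos'],o['tcp_rot'],o['joint_positions'])
print(fit("wrist"));
E
```

```text
[ 460.02231306 -158.73087728  110.31609245] [-3.14127939 -0.78383207  1.10575146] [-0.93638874  0.58272819  1.81121965  0.72014425  1.26487797 -0.88230989]
[(467.5, -145.8, 64.7, 0.69), (717.8, 234.7, -4.8, 0.71), (576.2, -128.9, 63.3, 0.87)]
```

Request:
send_rows(offset=[[-0.144,0,0.144],[-0.288,0,0.289],[-0.432,0,0.433],[-0.576,0.001,0.578],[-0.576,0.001,0.578]], delta_rot=[[0,0,0],[0,0,0],[0,0,0],[0,0,0],[0,0,0]])

```text
time: 15.42
tool_pos: [460.5, -157.6, 12.8]
tcp_rot: [3.141, -0.784, 1.109]
contact_force: [1.0, -0.3, -0.1]
grip_width: 91.6
finger_force: 0.0
```

Request:
send_rows(offset=[[0,0,0],[0,0,0],[0,0,0],[0,0,0],[0,0,0],[0,0,0]], delta_rot=[[0,0,0],[0,0,0],[0,0,0],[0,0,0],[0,0,0],[0,0,0]], grip=0)

```text
time: 16.18
tool_pos: [460.0, -158.7, 12.2]
tcp_rot: [-3.141, -0.785, 1.105]
contact_force: [-1.2, -0.6, 2.6]
grip_width: 52.1
finger_force: 30.0
```

Request:
send_rows(offset=[[0.151,0,-0.152],[0.303,0,-0.304],[0.454,-0.001,-0.456],[0.606,-0.001,-0.608],[0.606,-0.001,-0.608],[0.606,-0.001,-0.608]], delta_rot=[[0,0,0],[0,0,0],[0,0,0],[0,0,0],[0,0,0],[0,0,0]])

```text
time: 16.92
tool_pos: [459.5, -158.4, 114.3]
tcp_rot: [-3.14, -0.784, 1.105]
contact_force: [-0.0, 0.8, -0.5]
grip_width: 51.8
finger_force: 30.0
```

Request:
send_rows(offset=[[-0.021,0.057,-0.018],[-0.041,0.113,-0.035],[-0.062,0.17,-0.053],[-0.083,0.226,-0.071],[-0.103,0.283,-0.089],[-0.124,0.339,-0.106]], delta_rot=[[0,-0.021,-0.001],[0,-0.042,-0.001],[0,-0.062,-0.002],[0,-0.083,-0.003],[0,-0.104,-0.003],[0,-0.125,-0.004]])

```text
time: 17.68
tool_pos: [487.2, -194.3, 112.5]
tcp_rot: [3.134, 0.005, 1.129]
contact_force: [-0.3, 0.1, -1.1]
grip_width: 51.7
finger_force: 30.0
```

Request:
send_rows(offset=[[-0.029,0.056,0.003],[-0.057,0.112,0.005],[-0.086,0.168,0.008],[-0.114,0.224,0.011],[-0.142,0.28,0.013],[-0.171,0.336,0.016],[-0.171,0.336,0.016],[-0.171,0.336,0.016]], delta_rot=[[0,-0.021,-0.001],[0,-0.042,-0.001],[0,-0.062,-0.002],[0,-0.083,-0.002],[0,-0.104,-0.003],[0,-0.125,-0.004],[0,-0.125,-0.004],[0,-0.125,-0.004]])

```text
time: 18.68
tool_pos: [514.7, -230.0, 111.2]
tcp_rot: [-3.138, 0.784, 1.153]
contact_force: [-0.0, 0.1, -0.8]
grip_width: 51.6
finger_force: 30.0
```

```bash
python3 - <<'E'
from h import *
o=get_obs();print(o['tool_pos'],o['tcp_rot'],o['joint_positions'],o['grip_width'])
a=optics.capture("wrist")[:,:,::-1];b=optics.capture("side")[:,:,::-1]; cv2.imwrite("pics/s1.png",cv2.resize(np.vstack([a[100:384],b[60:344]]),(512,568)))
E
```

```text
[ 514.65554642 -230.01553893  111.19944628] [-3.13846257  0.78449041  1.15319365] [-0.1673674   0.71287412  1.51806744 -0.79685803  1.27298501  0.64098916] 51.626335079995094
```

View pics/s1.png

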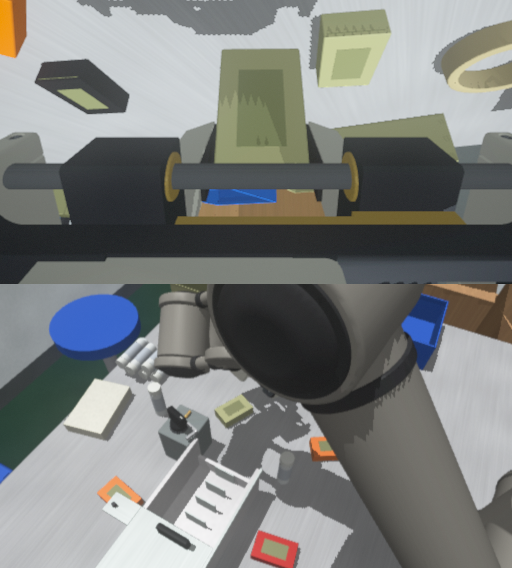

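The wrist view shows the carton held upright between the pads, and the side view shows the rest undisturbed. Next I lower it, open and regrasp from above.

Request:
send_rows(offset=[[0.106,0,0.106],[0.212,0,0.212],[0.319,0,0.318],[0.319,0,0.318],[0.319,0,0.318]], delta_rot=[[0,0,0],[0,0,0],[0,0,0],[0,0,0],[0,0,0]])

```text
time: 19.4
tool_pos: [514.9, -230.0, 57.0]
tcp_rot: [-3.139, 0.787, 1.153]
contact_force: [-0.1, 0.2, -0.5]
grip_width: 51.8
finger_force: 30.0
```

Request:
send_rows(offset=[[0.008,0,0.008],[0.016,0,0.016],[0.016,0,0.016]], delta_rot=[[0,0,0],[0,0,0],[0,0,0]])

```text
time: 19.77
tool_pos: [515.1, -230.1, 55.7]
tcp_rot: [-3.142, 0.787, 1.151]
contact_force: [-0.1, 1.1, 2.8]
grip_width: 51.7
finger_force: 30.0
```

```bash
cat >> job.py <<'E'
def setcmd(p,rot): json.dump({'p':list(map(float,p)),'q':rot.as_quat().tolist()},open('cmd.json','w'))
E
python3 -c "
from job import *
setcmd([515,-230,55.2],R.from_euler('xyz',[-3.141,.787,1.152]));regrasp()"
```

```text
# open .78, 3 rows; then
[[-0.009,-0.0,-0.009],[-0.017,-0.0,-0.017],[-0.026,-0.0,-0.026],[-0.035,-0.0,-0.035],[-0.043,-0.0,-0.043],[-0.052,-0.0,-0.052],[-0.052,-0.0,-0.052],[-0.052,-0.0,-0.052]] [[0.0,0.021,0.0],[0.0,0.042,0.0],[0.0,0.063,0.0],[0.0,0.084,0.0],[0.0,0.104,0.0],[0.0,0.125,0.0],[0.0,0.125,0.0],[0.0,0.125,0.0]]
end [ 515. -230.   64.] [-3.141e+00  2.000e-03  1.152e+00]
# close 4 rows, then
```

Request:
send_rows(offset=[[0,0,0],[0,0,0],[0,0,0]], delta_rot=[[0,0,0],[0,0,0],[0,0,0]], grip=0.78)

```text
time: 20.15
tool_pos: [515.0, -230.1, 55.1]
tcp_rot: [-3.141, 0.787, 1.152]
contact_force: [-0.0, -0.6, 0.4]
grip_width: 71.0
finger_force: 0.0
```

Request:
send_rows(offset=[[-0.009,0,-0.009],[-0.017,0,-0.017],[-0.026,0,-0.026],[-0.035,0,-0.035],[-0.043,0,-0.043],[-0.052,0,-0.052],[-0.052,0,-0.052],[-0.052,0,-0.052]], delta_rot=[[0,0.021,0],[0,0.042,0],[0,0.063,0],[0,0.084,0],[0,0.104,0],[0,0.125,0],[0,0.125,0],[0,0.125,0]])

```text
time: 21.15
tool_pos: [514.8, -229.9, 63.8]
tcp_rot: [-3.14, 0.004, 1.151]
contact_force: [0.6, 0.1, 0.7]
grip_width: 71.7
finger_force: 0.0
```

Request:
send_rows(offset=[[0,0,0],[0,0,0],[0,0,0],[0,0,0]], delta_rot=[[0,0,0],[0,0,0],[0,0,0],[0,0,0]], grip=0)

```text
time: 21.65
tool_pos: [515.0, -229.8, 63.9]
tcp_rot: [-3.141, 0.001, 1.152]
contact_force: [0.1, -0.0, -0.9]
grip_width: 51.8
finger_force: 30.0
```

Request:
send_rows(offset=[[0,0,-0.262],[-0.001,0,-0.525]], delta_rot=[[0,0,0],[0,0,0]])

```text
time: 21.9
tool_pos: [514.8, -230.0, 127.4]
tcp_rot: [-3.14, 0.001, 1.151]
contact_force: [0.4, -1.1, -0.7]
grip_width: 52.0
finger_force: 30.0
```

Request:
send_rows(offset=[[0,0,-0.262],[0,-0.001,-0.525],[0,-0.001,-0.525],[0,-0.001,-0.525]], delta_rot=[[0,0,0],[0,0,0],[0,0,0],[0,0,0]])

```text
time: 22.4
tool_pos: [514.5, -229.7, 189.0]
tcp_rot: [-3.14, 0.001, 1.151]
contact_force: [0.0, -0.5, -0.5]
grip_width: 52.1
finger_force: 30.0
```

```bash
python3 - <<'E'
from h import *
a=optics.capture("wrist")[:,:,::-1];b=optics.capture("top")[:,:,::-1]; cv2.imwrite("pics/s2.png",cv2.resize(np.vstack([a[100:384],b[60:344]]),(512,568)))
E
```

```text
(no output)
```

View pics/s2.png

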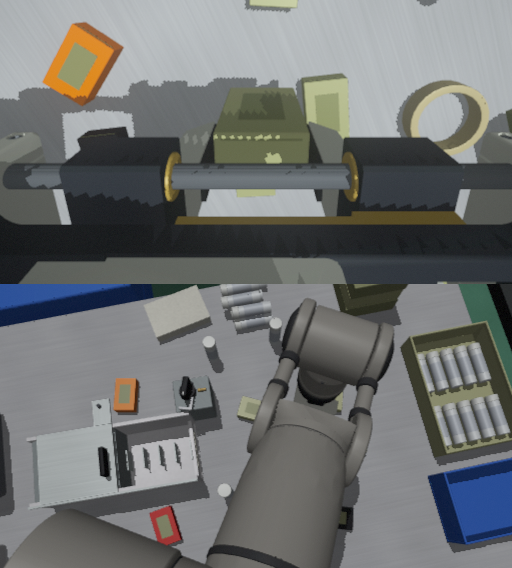

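The wrist view shows the carton gripped centrally and upright, and the top view shows the rack clear. I'll carry it to slot 3.

Request:
send_rows(offset=[[0.255,-0.117,0],[0.51,-0.234,0],[0.765,-0.351,-0.001]], delta_rot=[[0,0,-0.005],[0,0,-0.01],[0,0,-0.015]])

```text
time: 22.88
tool_pos: [513.3, -127.9, 188.8]
tcp_rot: [-3.139, 0.001, 1.246]
contact_force: [1.1, 0.6, -0.3]
grip_width: 51.9
finger_force: 30.0
```

Request:
send_rows(offset=[[0.265,-0.092,0],[0.529,-0.185,0],[0.794,-0.277,0]], delta_rot=[[0,0,-0.005],[0,0,-0.01],[0,0,-0.015]])

```text
time: 23.25
tool_pos: [512.3, -26.9, 188.8]
tcp_rot: [-3.139, 0.001, 1.341]
contact_force: [-0.4, -0.3, -0.2]
grip_width: 51.6
finger_force: 30.0
```

Request:
send_rows(offset=[[0.273,-0.068,-0.001],[0.545,-0.135,-0.001],[0.817,-0.202,-0.001]], delta_rot=[[0,0,-0.005],[0,0,-0.01],[0,0,-0.015]])

```text
time: 23.62
tool_pos: [511.2, 74.0, 188.8]
tcp_rot: [-3.139, 0.001, 1.435]
contact_force: [-0.1, -1.0, -1.4]
grip_width: 51.8
finger_force: 30.0
```

Request:
send_rows(offset=[[0.278,-0.041,0],[0.555,-0.082,-0.001],[0.832,-0.123,-0.001],[0.832,-0.123,-0.001],[0.832,-0.123,-0.001]], delta_rot=[[0,0,-0.005],[0,0,-0.01],[0,0,-0.014],[0,0,-0.014],[0,0,-0.014]])

```text
time: 24.25
tool_pos: [510.4, 173.3, 189.1]
tcp_rot: [-3.139, 0.002, 1.522]
contact_force: [-0.3, -0.1, 0.0]
grip_width: 51.6
finger_force: 30.0
```

```bash
python3 - <<'E'
from h import *
o=get_obs();print(o['time'],o['tool_pos'],o['tcp_rot'],o['grip_width'])
a=optics.capture("wrist")[:,:,::-1]; np.save("w4cal.npy",optics.get_calibration("wrist"),allow_pickle=True); cv2.imwrite("pics/s3.png",cv2.resize(a[0:300],(800,469)))
E
```

```text
24.25 [510.41867369 173.34476765 189.13829053] [-3.13905295e+00  1.87322962e-03  1.52195448e+00] 51.55534451705284
```

View pics/s3.png

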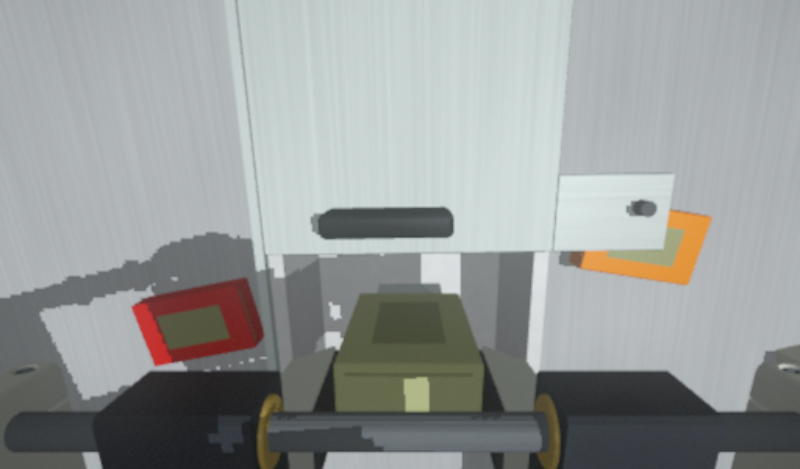

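```bash
python3 - <<'E'
from h import *
c=np.load("w4cal.npy",allow_pickle=True).item()
a=onplane((266/1.5625,254/1.5625),None,110,c);b=onplane((553/1.5625,251/1.5625),None,110,c)
print(a,b,np.degrees(np.arctan2(*(a-b)[[1,0]]))-90,(a+b)/2)
O=np.array([508,117]);print('pred edge mid',O+85*np.array([np.cos(1.525),np.sin(1.525)]))
E
```

```text
[434.80744114 206.57324922 110.        ] [590.38483065 200.58052956 110.        ] 87.79410183415862 [512.59613589 203.57688939 110.        ]
pred edge mid [511.89132723 201.91088018]
```

Request:
send_rows(offset=[[0.008,0,0.16],[0.008,0,0.32],[0.008,0,0.48],[0.008,0,0.6],[0.008,0,0.717],[0.008,0,0.717]], delta_rot=[[0,0,0],[0,0,0],[0,0,0],[0,0,0],[0,0,0],[0,0,0]])

```text
time: 25.05
tool_pos: [510.2, 174.3, 103.0]
tcp_rot: [-3.139, 0.002, 1.521]
contact_force: [0.2, 0.1, -1.5]
grip_width: 52.3
finger_force: 30.0
```

Request:
send_rows(offset=[[0,0,0.1],[0,0,0.2],[0,0,0.258],[0,0,0.258]], delta_rot=[[0,0,0],[0,0,0],[0,0,0],[0,0,0]])

```text
time: 25.55
tool_pos: [510.6, 174.7, 72.5]
tcp_rot: [-3.14, 0.001, 1.522]
contact_force: [-0.3, -0.9, -0.1]
grip_width: 52.1
finger_force: 30.0
```

```bash
python3 - <<'E'
from h import *
o=get_obs();print(o['time'],o['tool_pos'],o['contact_force'])
E
```

```text
25.55 [510.62644698 174.6554503   72.52470882] [-0.33247219 -0.92065798 -0.05210533]
```

Request:
send_rows(offset=[[0,0,0],[0,0,0],[0,0,0]], delta_rot=[[0,0,0],[0,0,0],[0,0,0]], grip=0.78)

```text
time: 25.92
tool_pos: [510.8, 174.7, 73.2]
tcp_rot: [-3.141, 0.001, 1.522]
contact_force: [0.2, -0.5, -0.2]
grip_width: 70.7
finger_force: 0.0
```

Request:
send_rows(offset=[[0,0,-0.325],[0,0,-0.65],[0,0,-0.975],[0,0,-0.975]], delta_rot=[[0,0,0],[0,0,0],[0,0,0],[0,0,0]])

```text
time: 26.42
tool_pos: [512.6, 175.1, 193.3]
tcp_rot: [3.136, -0.001, 1.522]
contact_force: [-0.6, -0.3, -1.0]
grip_width: 71.6
finger_force: 0.0
```

```bash
python3 - <<'E'
from h import *
o=get_obs();print(o['time'],o['tool_pos'],o['tcp_rot'])
print(fit("top"));print(fit("side"))
from job import *
setcmd([510.7,175,190],R.from_euler('xyz',[-3.141,.001,1.522]))
E
```

```text
26.425 [512.55403326 175.14208164 193.284161  ] [ 3.13578373e+00 -6.14461530e-04  1.52195313e+00]
[(566.7, -309.9, 75.0, 0.96), (454.6, -345.7, 69.9, 0.91)]
[(524.5, 163.8, -31.4, 0.54)]
```

```bash
sed -i "s/117\.\]/118.]/; s/plan(\[(\[x,y,110\],down(a,T),55),/plan([([512,-20,215],down(1.45),60),([x,y,110],down(a,T),55)],2); plan([/; s/print('# approach/print('# approach/" job.py; sed -n 5,8p job.py; python3 -c "
from job import *
pick(576,-130,63.2)"
```

```text
a=np.radians(a); x-=14*np.cos(a); y-=14*np.sin(a)
    print('# approach (grip 1)'); plan([([512,-20,215],down(1.45),60),([x,y,110],down(a,T),55)],2); plan([([x,y,12],down(a,T),25)],1)
    print('# close 6 rows, then lift & stand'); plan([([x,y,115],down(a,T),30),([*S,112],down(YS,T-np.pi/2),40),([*S,58],down(YS,T-np.pi/2),20)],2)
def regrasp():
# approach (grip 1)
[[-0.406,0.022,-0.052],[-0.811,0.045,-0.103]] [[-0.0,0.0,0.003],[-0.0,0.0,0.006]]
[[-0.405,0.038,-0.052],[-0.809,0.076,-0.104],[-0.809,0.076,-0.104],[-0.809,0.076,-0.104]] [[-0.0,0.0,0.003],[-0.0,0.0,0.005],[-0.0,0.0,0.005],[-0.0,0.0,0.005]]
[[-0.159,0.1,0.146],[-0.319,0.199,0.292],[-0.478,0.299,0.438]] [[-0.004,0.021,0.009],[-0.007,0.041,0.018],[-0.011,0.062,0.026]]
[[-0.187,0.12,0.085],[-0.374,0.24,0.17],[-0.561,0.36,0.255],[-0.561,0.36,0.255],[-0.561,0.36,0.255]] [[-0.004,0.021,0.009],[-0.007,0.041,0.018],[-0.011,0.062,0.027],[-0.011,0.062,0.027],[-0.011,0.062,0.027]]
end [ 569.6 -142.5  110. ] [-3.14  -0.786  1.101]
[[-0.145,0.0,0.144],[-0.289,0.001,0.289],[-0.434,0.001,0.433],[-0.578,0.002,0.577],[-0.578,0.002,0.577]] 
[... 546 characters left out ...]
 [[-0.0,-0.021,-0.001],[-0.0,-0.042,-0.001],[-0.0,-0.063,-0.002],[-0.0,-0.083,-0.003],[-0.0,-0.104,-0.004],[-0.0,-0.125,-0.004]]
[[-0.072,-0.008,0.002],[-0.143,-0.016,0.004],[-0.214,-0.024,0.006],[-0.285,-0.032,0.008],[-0.356,-0.04,0.01],[-0.428,-0.048,0.012],[-0.428,-0.048,0.012],[-0.428,-0.048,0.012]] [[-0.0,-0.021,-0.001],[-0.0,-0.042,-0.002],[-0.0,-0.063,-0.002],[-0.0,-0.083,-0.003],[-0.0,-0.104,-0.004],[-0.0,-0.125,-0.004],[-0.0,-0.125,-0.004],[-0.0,-0.125,-0.004]]
[[0.106,0.0,0.106],[0.212,0.0,0.212],[0.318,0.0,0.318],[0.318,0.0,0.318],[0.318,0.0,0.318]] [[-0.0,-0.0,-0.0],[-0.0,-0.0,-0.0],[-0.0,-0.0,-0.0],[-0.0,-0.0,-0.0],[-0.0,-0.0,-0.0]]
end [ 515. -230.   58.] [-3.14   0.785  1.149]
```

Request:
send_rows(offset=[[-0.406,0.022,-0.052],[-0.811,0.045,-0.103]], delta_rot=[[0,0,0.003],[0,0,0.006]])

```text
time: 26.88
tool_pos: [510.7, 76.6, 201.1]
tcp_rot: [-3.138, 0.001, 1.485]
contact_force: [0.3, -0.3, 0.2]
grip_width: 71.4
finger_force: 0.0
```

Request:
send_rows(offset=[[-0.405,0.038,-0.052],[-0.809,0.076,-0.104],[-0.809,0.076,-0.104],[-0.809,0.076,-0.104]], delta_rot=[[0,0,0.003],[0,0,0.005],[0,0,0.005],[0,0,0.005]], grip=1)

```text
time: 27.38
tool_pos: [511.7, -19.7, 214.0]
tcp_rot: [-3.139, 0.0, 1.452]
contact_force: [-0.2, 0.4, -0.4]
grip_width: 91.6
finger_force: 0.0
```

Request:
send_rows(offset=[[-0.159,0.1,0.146],[-0.319,0.199,0.292],[-0.478,0.299,0.438]], delta_rot=[[-0.004,0.021,0.009],[-0.007,0.041,0.018],[-0.011,0.062,0.026]])

```text
time: 27.75
tool_pos: [541.7, -80.1, 162.0]
tcp_rot: [3.103, -0.397, 1.296]
contact_force: [0.5, 0.6, -0.9]
grip_width: 92.2
finger_force: 0.0
```

Request:
send_rows(offset=[[-0.187,0.12,0.085],[-0.374,0.24,0.17],[-0.561,0.36,0.255],[-0.561,0.36,0.255],[-0.561,0.36,0.255]], delta_rot=[[-0.004,0.021,0.009],[-0.007,0.041,0.018],[-0.011,0.062,0.027],[-0.011,0.062,0.027],[-0.011,0.062,0.027]])

```text
time: 28.38
tool_pos: [569.8, -141.2, 109.9]
tcp_rot: [-3.138, -0.786, 1.101]
contact_force: [-0.2, 0.5, 0.1]
grip_width: 91.6
finger_force: 0.0
```

```bash
python3 - <<'E'
from h import *
o=get_obs();print(o['time'],o['tool_pos'],o['tcp_rot'])
print(fit("wrist"),fit("side"),fit("top"))
E
```

```text
28.375 [ 569.79349611 -141.22670751  109.91765355] [-3.13776969 -0.785521    1.10130496]
[(504.2, 275.3, 80.6, 0.78), (575.6, -130.3, 62.9, 0.71)] [(525.8, 161.7, -35.2, 0.59), (571.7, -127.0, 63.5, 0.95), (449.5, -342.2, 70.5, 0.86), (579.1, -310.2, 103.2, 0.21)] [(524.3, 188.1, 28.8, 0.54), (584.0, -135.9, 73.5, 0.56), (473.3, -287.0, 125.7, 0.09)]
```

Carton B is where expected.

Request:
send_rows(offset=[[-0.145,0,0.144],[-0.289,0.001,0.289],[-0.434,0.001,0.433],[-0.578,0.002,0.577],[-0.578,0.002,0.577]], delta_rot=[[0,0,0],[0,0,0],[0,0,0],[0,0,0],[0,0,0]])

```text
time: 29.3
tool_pos: [569.2, -141.9, 11.2]
tcp_rot: [-3.136, -0.787, 1.098]
contact_force: [0.3, -0.5, 0.4]
grip_width: 91.9
finger_force: 0.0
```

Request:
send_rows(offset=[[0,0,0],[0,0,0],[0,0,0],[0,0,0],[0,0,0],[0,0,0]], delta_rot=[[0,0,0],[0,0,0],[0,0,0],[0,0,0],[0,0,0],[0,0,0]], grip=0)

```text
time: 30.05
tool_pos: [569.8, -142.8, 12.3]
tcp_rot: [-3.14, -0.786, 1.1]
contact_force: [0.0, -0.2, 3.1]
grip_width: 51.5
finger_force: 30.0
```

Request:
send_rows(offset=[[0.152,0,-0.152],[0.304,-0.001,-0.303],[0.455,-0.001,-0.455],[0.607,-0.002,-0.606],[0.607,-0.002,-0.606],[0.607,-0.002,-0.606]], delta_rot=[[0,0,0],[0,0,0],[0,0,0],[0,0,0],[0,0,0],[0,0,0]])

```text
time: 30.8
tool_pos: [569.3, -142.5, 114.0]
tcp_rot: [-3.138, -0.786, 1.099]
contact_force: [-0.9, 0.7, -0.7]
grip_width: 51.6
finger_force: 30.0
```

Request:
send_rows(offset=[[-0.052,-0.006,-0.049],[-0.104,-0.013,-0.098],[-0.156,-0.019,-0.147],[-0.208,-0.026,-0.196],[-0.259,-0.032,-0.245],[-0.311,-0.038,-0.294]], delta_rot=[[0,-0.021,-0.001],[0,-0.042,-0.001],[0,-0.063,-0.002],[0,-0.083,-0.003],[0,-0.104,-0.004],[0,-0.125,-0.004]])

```text
time: 31.55
tool_pos: [541.8, -186.5, 112.3]
tcp_rot: [3.136, 0.003, 1.125]
contact_force: [-1.1, 0.8, -1.2]
grip_width: 51.7
finger_force: 30.0
```

Request:
send_rows(offset=[[-0.072,-0.008,0.002],[-0.143,-0.016,0.004],[-0.214,-0.024,0.006],[-0.285,-0.032,0.008],[-0.356,-0.04,0.01],[-0.428,-0.048,0.012],[-0.428,-0.048,0.012],[-0.428,-0.048,0.012]], delta_rot=[[0,-0.021,-0.001],[0,-0.042,-0.002],[0,-0.063,-0.002],[0,-0.083,-0.003],[0,-0.104,-0.004],[0,-0.125,-0.004],[0,-0.125,-0.004],[0,-0.125,-0.004]])

```text
time: 32.55
tool_pos: [515.0, -230.2, 111.3]
tcp_rot: [-3.137, 0.783, 1.15]
contact_force: [0.1, -1.3, 0.2]
grip_width: 51.7
finger_force: 30.0
```

Request:
send_rows(offset=[[0.106,0,0.106],[0.212,0,0.212],[0.32,0,0.32],[0.334,0,0.334],[0.334,0,0.334]], delta_rot=[[0,0,0],[0,0,0],[0,0,0],[0,0,0],[0,0,0]])

```text
time: 33.17
tool_pos: [514.2, -230.4, 55.0]
tcp_rot: [-3.137, 0.787, 1.15]
contact_force: [-3.3, 0.3, 4.0]
grip_width: 51.9
finger_force: 30.0
```

```bash
python3 - <<'E'
from h import *
print([(s["box"],int(s["region"].sum()),s["confidence"]) for s in (optics.capture("wrist") is None or finder.silhouettes("carton1","wrist"))])
from job import *
setcmd([515,-230,55.3],R.from_euler('xyz',[-3.14,.785,1.149]));regrasp();place(2)
E
```

```text
[([18.6, 205.8, 122.4, 257.4], 2788, 0.93), ([215.6, 153.3, 307.0, 265.7], 9625, 0.89), ([321.8, 167.3, 408.2, 232.9], 4874, 0.86)]
# open .78, 3 rows; then
[[-0.009,-0.0,-0.009],[-0.017,-0.0,-0.017],[-0.026,-0.0,-0.026],[-0.034,-0.0,-0.034],[-0.043,-0.0,-0.043],[-0.051,-0.0,-0.051],[-0.051,-0.0,-0.051],[-0.051,-0.0,-0.051]] [[-0.0,0.021,-0.0],[-0.0,0.042,-0.0],[-0.0,0.062,-0.0],[-0.0,0.083,-0.0],[-0.0,0.104,-0.0],[-0.0,0.125,-0.0],[-0.0,0.125,-0.0],[-0.0,0.125,-0.0]]
end [ 515. -230.   64.] [-3.14  -0.     1.148]
# close 4 rows, then
[[0.0,-0.0,-0.263],[0.0,-0.001,-0.525]] [[-0.0,-0.0,-0.0],[-0.0,-0.0,-0.0]]
[[0.0,0.0,-0.263],[0.0,-0.0,-0.525],[0.0,-0.0,-0.525],[0.0,-0.0,-0.525]] [[-0.0,-0.0,-0.0],[-0.0,-0.0,-0.0],[-0.0,-0.0,-0.0],[-0.0,-0.0,-0.0]]
[[0.231,-0.109,0.0],[0.461,-0.217,0.0],[0.692,-0.326,0.001]] [[-0.0,-0.0,-0.005],[-0.0,-0.0,-0.01],[-0.0,-0.0,-0.015]]
[[0.24,-0.086,-0.0],[0.48,-0.172,-0.0],[0.72,-0.258,0.0]] [[-0.0,-0.0,-0.005],[-0.0,-0.0,-0.01],[-0.0,-0.0,-0.015]]
[[0.247,-0.064,0.0],[0.494,-0.127,0.0],[0.74,-0.191,0.001]] [[-0.0,-0.0,-0.005],[-0.0,-0.0,-0.01],[-0.0,-0.0,-0.015]]
[[0.252,-0.039,-0.0],[0.504,-0.079,0.0],[0.756,-0.119,0.0],[0.756,-0.119,0.0],[0.756,-0.119,0.0]] [[-0.0,-0.0,-0.005],[-0.0,-0.0,-0.01],[-0.0,-0.0,-0.015],[-0.0,-0.0,-0.015],[-0.0,-0.0,-0.015]]
[[-0.0,0.0,0.163],[-0.0,0.0,0.325],[-0.0,0.0,0.488],[-0.001,0.001,0.65],[-0.001,0.001,0.813],[-0.001,0.001,0.975],[-0.001,0.001,0.975],[-0.001,0.001,0.975]] [[-0.0,-0.0,-0.0],[-0.0,-0.0,-0.0],[-0.0,-0.0,-0.0],[-0.0,-0.0,-0.0],[-0.0,-0.0,-0.0],[-0.0,-0.0,-0.0],[-0.0,-0.0,-0.0],[-0.0,-0.0,-0.0]]
end [508.9 137.   73. ] [-3.141e+00 -1.000e-03  1.525e+00]
# open .78 3 rows; then
[[0.0,-0.0,-0.325],[0.001,-0.001,-0.65],[0.001,-0.001,-0.975],[0.001,-0.001,-0.975]] [[-0.0,-0.0,-0.0],[-0.0,-0.0,-0.0],[-0.0,-0.0,-0.0],[-0.0,-0.0,-0.0]]
end [508.9 137.  190. ] [-3.141e+00 -1.000e-03  1.525e+00]
```

Request:
send_rows(offset=[[0,0,0],[0,0,0],[0,0,0]], delta_rot=[[0,0,0],[0,0,0],[0,0,0]], grip=0.78)

```text
time: 33.65
tool_pos: [515.2, -230.2, 55.1]
tcp_rot: [-3.139, 0.785, 1.149]
contact_force: [0.4, -0.6, -0.3]
grip_width: 71.3
finger_force: 0.0
```

Request:
send_rows(offset=[[-0.009,0,-0.009],[-0.017,0,-0.017],[-0.026,0,-0.026],[-0.034,0,-0.034],[-0.043,0,-0.043],[-0.051,0,-0.051],[-0.051,0,-0.051],[-0.051,0,-0.051]], delta_rot=[[0,0.021,0],[0,0.042,0],[0,0.062,0],[0,0.083,0],[0,0.104,0],[0,0.125,0],[0,0.125,0],[0,0.125,0]])

```text
time: 34.65
tool_pos: [514.8, -230.0, 63.7]
tcp_rot: [-3.139, 0.002, 1.147]
contact_force: [-0.6, 0.4, -0.3]
grip_width: 71.4
finger_force: 0.0
```

Request:
send_rows(offset=[[0,0,0],[0,0,0],[0,0,0],[0,0,0]], delta_rot=[[0,0,0],[0,0,0],[0,0,0],[0,0,0]], grip=0)

```text
time: 35.15
tool_pos: [515.0, -230.0, 63.8]
tcp_rot: [-3.14, -0.0, 1.148]
contact_force: [0.2, 0.3, -1.3]
grip_width: 51.6
finger_force: 30.0
```

Request:
send_rows(offset=[[0,0,-0.263],[0,-0.001,-0.525]], delta_rot=[[0,0,0],[0,0,0]])

```text
time: 35.4
tool_pos: [514.7, -230.1, 127.3]
tcp_rot: [-3.139, -0.0, 1.147]
contact_force: [0.6, 0.4, -0.4]
grip_width: 51.8
finger_force: 30.0
```

Request:
send_rows(offset=[[0,0,-0.263],[0,0,-0.525],[0,0,-0.525],[0,0,-0.525]], delta_rot=[[0,0,0],[0,0,0],[0,0,0],[0,0,0]])

```text
time: 35.9
tool_pos: [514.5, -230.0, 188.8]
tcp_rot: [-3.138, -0.001, 1.147]
contact_force: [-0.6, 0.0, -1.4]
grip_width: 51.6
finger_force: 30.0
```

```bash
python3 - <<'E'
from h import *
optics.capture("wrist")
print([(s["box"],int(s["region"].sum()),s["confidence"]) for s in finder.silhouettes("carton1","wrist")])
E
```

```text
[([76.9, 224.1, 128.5, 248.5], 440, 0.88), ([46.5, 124.6, 121.1, 203.5], 4003, 0.71), ([239.3, 287.8, 279.1, 295.6], 278, 0.68), ([301.7, 173.8, 348.9, 235.7], 2493, 0.68), ([215.1, 191.5, 305.6, 262.9], 6263, 0.62)]
```

Request:
send_rows(offset=[[0.231,-0.109,0],[0.461,-0.217,0],[0.692,-0.326,0.001]], delta_rot=[[0,0,-0.005],[0,0,-0.01],[0,0,-0.015]])

```text
time: 36.38
tool_pos: [512.9, -137.5, 188.6]
tcp_rot: [-3.138, -0.001, 1.242]
contact_force: [-0.7, 0.5, -1.4]
grip_width: 51.5
finger_force: 30.0
```

Request:
send_rows(offset=[[0.24,-0.086,0],[0.48,-0.172,0],[0.72,-0.258,0]], delta_rot=[[0,0,-0.005],[0,0,-0.01],[0,0,-0.015]])

```text
time: 36.75
tool_pos: [511.6, -45.7, 188.8]
tcp_rot: [-3.138, -0.001, 1.337]
contact_force: [-0.2, 0.2, 0.1]
grip_width: 51.6
finger_force: 30.0
```

Request:
send_rows(offset=[[0.247,-0.064,0],[0.494,-0.127,0],[0.74,-0.191,0.001]], delta_rot=[[0,0,-0.005],[0,0,-0.01],[0,0,-0.015]])

```text
time: 37.12
tool_pos: [510.0, 45.9, 188.8]
tcp_rot: [-3.138, -0.001, 1.431]
contact_force: [0.7, 0.9, -0.5]
grip_width: 51.6
finger_force: 30.0
```

Request:
send_rows(offset=[[0.252,-0.039,0],[0.504,-0.079,0],[0.756,-0.119,0],[0.756,-0.119,0],[0.756,-0.119,0]], delta_rot=[[0,0,-0.005],[0,0,-0.01],[0,0,-0.015],[0,0,-0.015],[0,0,-0.015]])

```text
time: 37.75
tool_pos: [508.9, 136.3, 189.3]
tcp_rot: [-3.139, -0.0, 1.524]
contact_force: [-0.0, 0.1, -0.7]
grip_width: 52.1
finger_force: 30.0
```

```bash
python3 - <<'E'
from h import *
o=get_obs();print(o['time'],o['tool_pos'],o['tcp_rot'],o['grip_width'])
a=optics.capture("wrist")[:,:,::-1]; cv2.imwrite("pics/s4.png",cv2.resize(a[60:300],(800,375)))
print([(s["box"],int(s["region"].sum()),s["confidence"]) for s in finder.silhouettes("carton1","wrist")])
E
```

```text
37.75 [508.86661347 136.26996754 189.27639187] [-3.13864002e+00 -3.16609070e-04  1.52397442e+00] 52.08335588059976
[([232.6, 126.3, 291.3, 162.1], 2036, 0.96), ([367.0, 98.0, 462.5, 150.8], 2894, 0.74), ([216.7, 188.7, 309.0, 262.0], 6155, 0.59), ([76.2, 147.0, 169.4, 207.9], 3585, 0.57)]
```

View pics/s4.png

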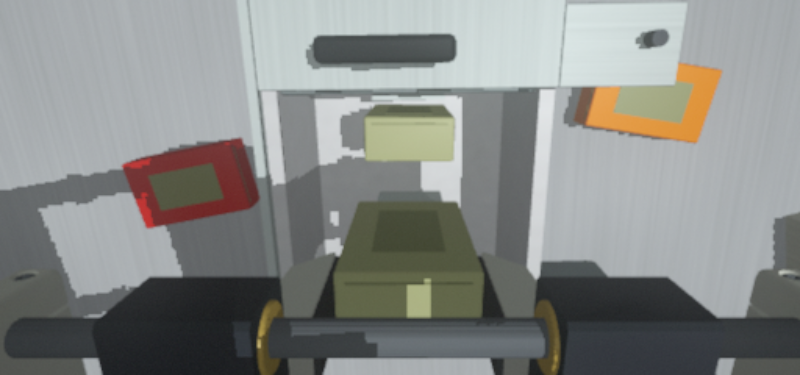

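Carton A stands upright in slot 3 at (410,135), and carton B is held squarely above slot 2. I'll insert it.

Request:
send_rows(offset=[[0.004,0,0.16],[0.004,0,0.32],[0.004,0,0.48],[0.004,0,0.6],[0.004,0,0.717],[0.004,0,0.717]], delta_rot=[[0,0,0],[0,0,0],[0,0,0],[0,0,0],[0,0,0],[0,0,0]])

```text
time: 38.6
tool_pos: [508.6, 137.0, 103.1]
tcp_rot: [-3.138, -0.001, 1.524]
contact_force: [-0.9, 0.2, -1.1]
grip_width: 51.6
finger_force: 30.0
```

```bash
python3 - <<'E'
from h import *
o=get_obs();print(o['tool_pos'],o['contact_force'],o['moment'])
from job import *
c,s=np.cos(CY),np.sin(CY); x,y=O+19*np.array([c,s]); setcmd([508.9,137.4,190],R.from_euler('xyz',[-3.141,-.001,1.525])); pick(453.5,-344,70.3)
E
```

```text
[508.6027167  136.98748087 103.09654715] [-0.86213337  0.23147579 -1.0974314 ] [ 0.02253653 -0.06657656  0.01439237]
# approach (grip 1)
[[-0.327,0.021,-0.052],[-0.654,0.043,-0.105]] [[-0.0,-0.0,0.003],[-0.0,-0.0,0.006]]
[[-0.327,0.034,-0.052],[-0.653,0.067,-0.105],[-0.653,0.067,-0.105],[-0.653,0.067,-0.105]] [[-0.0,-0.0,0.003],[-0.0,-0.0,0.006],[-0.0,-0.0,0.006],[-0.0,-0.0,0.006]]
[[-0.357,-0.023,0.109],[-0.713,-0.046,0.218]] [[-0.002,0.016,0.004],[-0.004,0.031,0.008]]
[[-0.372,-0.006,0.038],[-0.744,-0.012,0.075]] [[-0.001,0.016,0.005],[-0.003,0.031,0.009]]
[[-0.372,0.015,-0.035],[-0.743,0.03,-0.07]] [[-0.002,0.016,0.004],[-0.004,0.031,0.008]]
[[-0.357,0.034,-0.106],[-0.714,0.069,-0.211],[-0.714,0.069,-0.211],[-0.714,0.069,-0.211]] [[-0.001,0.016,0.004],[-0.003,0.031,0.009],[-0.003,0.031,0.009],[-0.003,0.031,0.009]]
end [ 448.7 -357.1  110. ] [-3.139 -0.784  1.224]
[[-0.144,0.0,0.145],[-0.288,0.001,0.289],[-0.432,0.001,0.434],[-0.576,0.002,0.578],[-0.576,0.002,0.578]] [[-0.0,0.0,-0.0],[-0.0,0.0,-0.0],[-0.0,0.0,-0.0],[-0.0,0.0,-0.0],[-0.0,0.0,-0.0]]
end [ 448.8 -357.2   12.1] [-3.139
[... 375 characters left out ...]
356],[0.411,0.081,0.427]] [[-0.0,-0.021,0.001],[-0.0,-0.042,0.002],[-0.0,-0.062,0.003],[-0.0,-0.083,0.004],[-0.0,-0.104,0.006],[-0.0,-0.125,0.007]]
[[0.099,0.009,0.002],[0.198,0.019,0.003],[0.297,0.028,0.005],[0.396,0.038,0.007],[0.496,0.048,0.008],[0.595,0.057,0.01],[0.595,0.057,0.01],[0.595,0.057,0.01]] [[-0.0,-0.021,0.001],[-0.0,-0.041,0.002],[-0.0,-0.062,0.003],[-0.0,-0.083,0.004],[-0.0,-0.104,0.005],[-0.0,-0.125,0.007],[-0.0,-0.125,0.007],[-0.0,-0.125,0.007]]
[[0.106,0.0,0.106],[0.213,0.001,0.212],[0.319,0.001,0.317],[0.319,0.001,0.317],[0.319,0.001,0.317]] [[-0.0,0.0,-0.0],[-0.0,0.0,-0.0],[-0.001,0.0,-0.0],[-0.001,0.0,-0.0],[-0.001,0.0,-0.0]]
end [ 515. -230.   58.] [3.137 0.788 1.148]
```

Request:
send_rows(offset=[[0,0,0.1],[0,0,0.2],[0,0,0.258],[0,0,0.258]], delta_rot=[[0,0,0],[0,0,0],[0,0,0],[0,0,0]])

```text
time: 39.1
tool_pos: [508.9, 137.3, 72.6]
tcp_rot: [-3.139, -0.001, 1.524]
contact_force: [-0.6, 0.6, -1.1]
grip_width: 51.9
finger_force: 30.0
```

Request:
send_rows(offset=[[0,0,0],[0,0,0],[0,0,0]], delta_rot=[[0,0,0],[0,0,0],[0,0,0]], grip=0.78)

```text
time: 39.48
tool_pos: [509.3, 137.3, 73.4]
tcp_rot: [-3.141, -0.001, 1.524]
contact_force: [-0.6, 0.1, 0.5]
grip_width: 70.8
finger_force: 0.0
```

Request:
send_rows(offset=[[0,0,-0.325],[0,0,-0.65],[0,0,-0.975],[0,0,-0.975]], delta_rot=[[0,0,0],[0,0,0],[0,0,0],[0,0,0]])

```text
time: 39.98
tool_pos: [511.0, 137.5, 193.4]
tcp_rot: [3.136, -0.002, 1.524]
contact_force: [0.2, 0.3, -0.6]
grip_width: 71.9
finger_force: 0.0
```

Request:
send_rows(offset=[[-0.327,0.021,-0.052],[-0.654,0.043,-0.105]], delta_rot=[[0,0,0.003],[0,0,0.006]])

```text
time: 40.22
tool_pos: [510.1, 58.0, 201.7]
tcp_rot: [-3.139, -0.001, 1.487]
contact_force: [0.9, -0.5, -0.2]
grip_width: 72.0
finger_force: 0.0
```

Request:
send_rows(offset=[[-0.327,0.034,-0.052],[-0.653,0.067,-0.105],[-0.653,0.067,-0.105],[-0.653,0.067,-0.105]], delta_rot=[[0,0,0.003],[0,0,0.006],[0,0,0.006],[0,0,0.006]], grip=1)

```text
time: 40.72
tool_pos: [511.7, -19.7, 214.3]
tcp_rot: [-3.139, -0.001, 1.448]
contact_force: [0.6, -0.7, -0.5]
grip_width: 91.8
finger_force: 0.0
```

```bash
python3 - <<'E'
from h import *
o=get_obs();print(o['time'],o['tool_pos'],o['tcp_rot'])
print(fit("wrist"),fit("side"),fit("top"))
E
```

```text
40.725 [511.70300671 -19.71170099 214.26658721] [-3.13850120e+00 -1.46895297e-03  1.44842468e+00]
[(509.4, 171.7, 88.2, 0.84), (577.4, -299.4, 102.9, 0.05)] [(450.1, -340.8, 71.7, 0.95), (517.2, 124.3, -37.0, 0.62), (560.5, -355.5, 109.0, 0.41), (521.2, 164.1, -34.5, 0.59)] [(453.5, -345.0, 69.9, 0.94), (541.8, 155.2, 48.3, 0.31), (567.0, -310.8, 72.9, 0.96)]
```

C and D are unmoved, so I go on with C.

Request:
send_rows(offset=[[-0.357,-0.023,0.109],[-0.713,-0.046,0.218]], delta_rot=[[-0.002,0.016,0.004],[-0.004,0.031,0.008]])

```text
time: 41.28
tool_pos: [496.7, -104.0, 189.0]
tcp_rot: [3.12, -0.199, 1.403]
contact_force: [0.2, -0.2, -0.1]
grip_width: 91.6
finger_force: 0.0
```

Request:
send_rows(offset=[[-0.372,-0.006,0.038],[-0.744,-0.012,0.075]], delta_rot=[[-0.001,0.016,0.005],[-0.003,0.031,0.009]])

```text
time: 41.52
tool_pos: [480.5, -189.9, 162.7]
tcp_rot: [3.118, -0.395, 1.346]
contact_force: [1.5, 0.8, 0.9]
grip_width: 91.8
finger_force: 0.0
```

Request:
send_rows(offset=[[-0.372,0.015,-0.035],[-0.743,0.03,-0.07]], delta_rot=[[-0.002,0.016,0.004],[-0.004,0.031,0.008]])

```text
time: 41.78
tool_pos: [464.5, -274.4, 136.2]
tcp_rot: [3.118, -0.591, 1.293]
contact_force: [1.0, -0.3, -0.1]
grip_width: 91.7
finger_force: 0.0
```

Request:
send_rows(offset=[[-0.357,0.034,-0.106],[-0.714,0.069,-0.211],[-0.714,0.069,-0.211],[-0.714,0.069,-0.211]], delta_rot=[[-0.001,0.016,0.004],[-0.003,0.031,0.009],[-0.003,0.031,0.009],[-0.003,0.031,0.009]])

```text
time: 42.28
tool_pos: [448.8, -356.7, 109.9]
tcp_rot: [-3.138, -0.784, 1.223]
contact_force: [-0.3, -0.3, 0.4]
grip_width: 91.6
finger_force: 0.0
```

```bash
python3 - <<'E'
from h import *
o=get_obs();print(o['time'],o['tool_pos'],o['tcp_rot'])
print(fit("wrist"),fit("side"))
E
```

```text
42.275 [ 448.82376738 -356.67744382  109.93795938] [-3.13756059 -0.78362705  1.22267371]
[(567.9, -307.6, 71.6, 0.91), (454.0, -342.5, 70.2, 0.68)] [(449.3, -340.8, 69.1, 0.95), (523.6, 163.8, -34.0, 0.57), (518.5, 123.1, -37.7, 0.61), (562.7, -306.5, 74.2, 0.91)]
```

Request:
send_rows(offset=[[-0.144,0,0.145],[-0.288,0.001,0.289],[-0.432,0.001,0.434],[-0.576,0.002,0.578],[-0.576,0.002,0.578]], delta_rot=[[0,0,0],[0,0,0],[0,0,0],[0,0,0],[0,0,0]])

```text
time: 43.1
tool_pos: [448.0, -356.3, 9.8]
tcp_rot: [-3.134, -0.786, 1.219]
contact_force: [-0.4, 0.0, 1.1]
grip_width: 91.8
finger_force: 0.0
```

Request:
send_rows(offset=[[0,0,0],[0,0,0],[0,0,0],[0,0,0],[0,0,0],[0,0,0]], delta_rot=[[0,0,0],[0,0,0],[0,0,0],[0,0,0],[0,0,0],[0,0,0]], grip=0)

```text
time: 43.85
tool_pos: [448.6, -357.4, 12.5]
tcp_rot: [-3.139, -0.783, 1.223]
contact_force: [-1.9, 0.1, 2.1]
grip_width: 52.0
finger_force: 30.0
```

Request:
send_rows(offset=[[0.151,0,-0.152],[0.303,-0.001,-0.304],[0.454,-0.001,-0.456],[0.605,-0.002,-0.608],[0.605,-0.002,-0.608],[0.605,-0.002,-0.608]], delta_rot=[[0,0,0],[0,0,0],[0,0,0],[0,0,0],[0,0,0],[0,0,0]])

```text
time: 44.6
tool_pos: [448.4, -357.2, 115.1]
tcp_rot: [-3.138, -0.783, 1.223]
contact_force: [-0.7, -0.0, -0.9]
grip_width: 52.0
finger_force: 30.0
```

Request:
send_rows(offset=[[0.068,0.013,0.071],[0.137,0.027,0.142],[0.205,0.04,0.213],[0.274,0.054,0.284],[0.342,0.067,0.356],[0.411,0.081,0.427]], delta_rot=[[0,-0.021,0.001],[0,-0.042,0.002],[0,-0.062,0.003],[0,-0.083,0.004],[0,-0.104,0.006],[0,-0.125,0.007]])

```text
time: 45.35
tool_pos: [481.5, -293.1, 112.9]
tcp_rot: [-3.122, 0.006, 1.185]
contact_force: [0.4, 0.1, -1.3]
grip_width: 51.3
finger_force: 30.0
```

Request:
send_rows(offset=[[0.099,0.009,0.002],[0.198,0.019,0.003],[0.297,0.028,0.005],[0.396,0.038,0.007],[0.496,0.048,0.008],[0.595,0.057,0.01],[0.595,0.057,0.01],[0.595,0.057,0.01]], delta_rot=[[0,-0.021,0.001],[0,-0.041,0.002],[0,-0.062,0.003],[0,-0.083,0.004],[0,-0.104,0.005],[0,-0.125,0.007],[0,-0.125,0.007],[0,-0.125,0.007]])

```text
time: 46.35
tool_pos: [514.6, -230.4, 111.6]
tcp_rot: [-3.136, 0.787, 1.15]
contact_force: [-0.5, -0.3, -1.1]
grip_width: 51.5
finger_force: 30.0
```

Request:
send_rows(offset=[[0.106,0,0.106],[0.213,0.001,0.212],[0.32,0.001,0.32],[0.334,0.001,0.334],[0.334,0.001,0.334]], delta_rot=[[0,0,0],[0,0,0],[-0.001,0,0],[-0.001,0,0],[-0.001,0,0]])

```text
time: 46.98
tool_pos: [514.2, -230.9, 55.7]
tcp_rot: [3.14, 0.791, 1.149]
contact_force: [-1.7, -0.4, 7.0]
grip_width: 51.6
finger_force: 30.0
```

```bash
python3 - <<'E'
from h import *
optics.capture("wrist")
print([(s["box"],int(s["region"].sum()),s["confidence"]) for s in finder.silhouettes("carton1","wrist")])
from job import *
setcmd([515,-230,55.2],R.from_euler('xyz',[3.137,.788,1.148]));regrasp();place(1)
E
```

```text
[([215.5, 149.9, 310.6, 263.7], 9745, 0.95), ([13.6, 206.4, 123.4, 256.0], 2904, 0.79), ([320.5, 164.0, 406.3, 235.4], 4994, 0.77)]
# open .78, 3 rows; then
[[-0.009,0.0,-0.009],[-0.017,0.0,-0.017],[-0.026,0.0,-0.026],[-0.035,0.0,-0.034],[-0.043,0.0,-0.043],[-0.052,0.0,-0.052],[-0.052,0.0,-0.052],[-0.052,0.0,-0.052]] [[0.0,0.021,-0.0],[0.0,0.042,-0.0],[0.0,0.063,-0.0],[0.0,0.084,-0.0],[0.0,0.105,-0.0],[0.001,0.125,-0.0],[0.001,0.125,-0.0],[0.001,0.125,-0.0]]
end [ 515. -230.   64.] [-3.139e+00  3.000e-03  1.149e+00]
# close 4 rows, then
[[-0.001,-0.001,-0.262],[-0.001,-0.001,-0.525]] [[-0.0,0.0,-0.0],[-0.0,0.0,-0.0]]
[[-0.001,-0.001,-0.262],[-0.002,-0.001,-0.525],[-0.002,-0.001,-0.525],[-0.002,-0.001,-0.525]] [[-0.0,0.0,-0.0],[-0.0,0.0,-0.0],[-0.0,0.0,-0.0],[-0.0,0.0,-0.0]]
[[0.275,-0.131,-0.0],[0.55,-0.263,-0.001],[0.825,-0.394,-0.001]] [[-0.0,0.0,-0.007],[-0.0,0.0,-0.013],[-0.0,0.0,-0.02]]
[[0.289,-0.096,-0.001],[0.578,-0.192,-0.001],[0.868,-0.288,-0.001]] [[-0.0,0.0,-0.007],[-0.0,0.0,-0.013],[-0.0,0.0,-0.02]]
[[0.299,-0.059,-0.001],[0.598,-0.118,-0.001],[0.897,-0.177,-0.001],[0.897,-0.177,-0.001],[0.897,-0.177,-0.001]] [[-0.0,0.0,-0.007],[-0.0,0.0,-0.013],[-0.0,0.0,-0.02],[-0.0,0.0,-0.02],[-0.0,0.0,-0.02]]
[[0.0,0.001,0.162],[0.0,0.001,0.325],[0.001,0.002,0.487],[0.001,0.002,0.65],[0.001,0.003,0.812],[0.001,0.003,0.975],[0.001,0.003,0.975],[0.001,0.003,0.975]] [[-0.0,0.0,0.0],[-0.0,0.0,0.0],[-0.0,0.0,0.0],[-0.0,0.0,0.0],[-0.0,0.0,0.0],[-0.001,0.0,0.0],[-0.001,0.0,0.0],[-0.001,0.0,0.0]]
end [507.1  99.   73. ] [3.139e+00 2.000e-03 1.526e+00]
# open .78 3 rows; then
[[-0.0,0.001,-0.325],[-0.001,0.002,-0.65],[-0.001,0.003,-0.975],[-0.001,0.003,-0.975]] [[0.0,0.0,0.0],[0.0,0.0,0.0],[0.0,0.0,0.0],[0.0,0.0,0.0]]
end [507.1  99.1 190. ] [3.139e+00 2.000e-03 1.526e+00]
```

Request:
send_rows(offset=[[0,0,0],[0,0,0],[0,0,0]], delta_rot=[[0,0,0],[0,0,0],[0,0,0]], grip=0.78)

```text
time: 47.45
tool_pos: [514.8, -230.3, 54.9]
tcp_rot: [3.139, 0.788, 1.149]
contact_force: [0.7, -0.2, -0.1]
grip_width: 70.7
finger_force: 0.0
```

Request:
send_rows(offset=[[-0.009,0,-0.009],[-0.017,0,-0.017],[-0.026,0,-0.026],[-0.035,0,-0.034],[-0.043,0,-0.043],[-0.052,0,-0.052],[-0.052,0,-0.052],[-0.052,0,-0.052]], delta_rot=[[0,0.021,0],[0,0.042,0],[0,0.063,0],[0,0.084,0],[0,0.105,0],[0.001,0.125,0],[0.001,0.125,0],[0.001,0.125,0]])

```text
time: 48.45
tool_pos: [514.6, -230.0, 63.9]
tcp_rot: [-3.137, 0.005, 1.148]
contact_force: [0.2, 0.5, -0.4]
grip_width: 71.8
finger_force: 0.0
```

Request:
send_rows(offset=[[0,0,0],[0,0,0],[0,0,0],[0,0,0]], delta_rot=[[0,0,0],[0,0,0],[0,0,0],[0,0,0]], grip=0)

```text
time: 48.95
tool_pos: [514.9, -230.0, 64.1]
tcp_rot: [-3.138, 0.003, 1.148]
contact_force: [-0.5, -0.4, -0.6]
grip_width: 51.7
finger_force: 30.0
```

Request:
send_rows(offset=[[-0.001,-0.001,-0.262],[-0.001,-0.001,-0.525]], delta_rot=[[0,0,0],[0,0,0]])

```text
time: 49.2
tool_pos: [514.7, -230.1, 127.6]
tcp_rot: [-3.137, 0.003, 1.148]
contact_force: [1.0, -0.4, 0.0]
grip_width: 51.4
finger_force: 30.0
```

Request:
send_rows(offset=[[-0.001,-0.001,-0.262],[-0.002,-0.001,-0.525],[-0.002,-0.001,-0.525],[-0.002,-0.001,-0.525]], delta_rot=[[0,0,0],[0,0,0],[0,0,0],[0,0,0]])

```text
time: 49.7
tool_pos: [514.5, -230.0, 189.2]
tcp_rot: [-3.137, 0.003, 1.148]
contact_force: [-0.3, -0.6, -1.4]
grip_width: 51.7
finger_force: 30.0
```

```bash
python3 - <<'E'
from h import *
optics.capture("wrist")
print([(s["box"],int(s["region"].sum()),s["confidence"]) for s in finder.silhouettes("carton1","wrist")])
E
```

```text
[([80.0, 220.8, 133.1, 248.4], 495, 0.88), ([299.7, 171.7, 347.3, 236.7], 2489, 0.73), ([45.5, 119.6, 121.5, 202.8], 3984, 0.7), ([215.1, 188.6, 310.2, 263.0], 6309, 0.58)]
```

Request:
send_rows(offset=[[0.275,-0.131,0],[0.55,-0.263,-0.001],[0.825,-0.394,-0.001]], delta_rot=[[0,0,-0.007],[0,0,-0.013],[0,0,-0.02]])

```text
time: 50.18
tool_pos: [511.9, -119.5, 189.0]
tcp_rot: [-3.136, 0.002, 1.275]
contact_force: [0.1, 0.2, 0.1]
grip_width: 51.4
finger_force: 30.0
```

Request:
send_rows(offset=[[0.289,-0.096,-0.001],[0.578,-0.192,-0.001],[0.868,-0.288,-0.001]], delta_rot=[[0,0,-0.007],[0,0,-0.013],[0,0,-0.02]])

```text
time: 50.55
tool_pos: [509.4, -9.7, 189.0]
tcp_rot: [-3.135, 0.002, 1.4]
contact_force: [0.7, -0.3, -1.3]
grip_width: 52.0
finger_force: 30.0
```

Request:
send_rows(offset=[[0.299,-0.059,-0.001],[0.598,-0.118,-0.001],[0.897,-0.177,-0.001],[0.897,-0.177,-0.001],[0.897,-0.177,-0.001]], delta_rot=[[0,0,-0.007],[0,0,-0.013],[0,0,-0.02],[0,0,-0.02],[0,0,-0.02]])

```text
time: 51.18
tool_pos: [507.2, 98.4, 189.4]
tcp_rot: [-3.136, 0.002, 1.525]
contact_force: [-0.1, -0.9, -0.2]
grip_width: 52.0
finger_force: 30.0
```

```bash
python3 - <<'E'
from h import *
o=get_obs();print(o['time'],o['tool_pos'],o['tcp_rot'],o['grip_width'])
a=optics.capture("wrist")[:,:,::-1]; cv2.imwrite("pics/s5.png",cv2.resize(a[60:300],(800,375)))
print([(s["box"],int(s["region"].sum()),s["confidence"]) for s in finder.silhouettes("carton1","wrist")])
E
```

```text
51.175 [507.16606794  98.35735065 189.40357931] [-3.13584030e+00  2.19166889e-03  1.52493287e+00] 51.95901416327357
[([230.3, 88.4, 294.3, 121.2], 1871, 0.93), ([75.4, 111.1, 164.4, 176.2], 3773, 0.86), ([215.8, 188.8, 309.6, 258.9], 6189, 0.85), ([371.5, 62.5, 472.5, 116.7], 3998, 0.61), ([225.4, 127.7, 283.6, 166.0], 2029, 0.6)]
```

Request:
send_rows(offset=[[0,0,0.16],[0,0,0.32],[0,0,0.48],[0,0,0.6],[0,0,0.717],[0,0,0.717]], delta_rot=[[0,0,0],[0,0,0],[0,0,0],[0,0,0],[0,0,0],[0,0,0]])

```text
time: 52.02
tool_pos: [506.5, 98.4, 103.2]
tcp_rot: [-3.135, 0.002, 1.525]
contact_force: [-0.1, 0.2, -0.6]
grip_width: 51.8
finger_force: 30.0
```

```bash
python3 - <<'E'
from h import *
o=get_obs();print(o['tool_pos'],o['contact_force'],o['moment'])
from job import *
setcmd([507.1,99,190],R.from_euler('xyz',[3.139,.002,1.526])); pick(567,-309,72.8)
E
```

```text
[506.53118138  98.35571236 103.16045819] [-0.06453193  0.24453807 -0.58537541] [-0.04871549 -0.10898112  0.001398  ]
# approach (grip 1)
[[-0.247,0.021,-0.052],[-0.495,0.043,-0.103]] [[0.0,0.0,0.003],[0.0,0.0,0.006]]
[[-0.246,0.031,-0.052],[-0.492,0.061,-0.103],[-0.492,0.061,-0.103],[-0.492,0.061,-0.103]] [[0.0,0.0,0.003],[0.0,0.0,0.006],[0.0,0.0,0.006],[0.0,0.0,0.006]]
[[-0.408,0.12,0.147],[-0.816,0.24,0.294]] [[-0.002,0.021,0.005],[-0.004,0.042,0.009]]
[[-0.426,0.142,0.039],[-0.851,0.283,0.079]] [[-0.001,0.02,0.005],[-0.003,0.041,0.009]]
[[-0.414,0.166,-0.067],[-0.827,0.332,-0.133],[-0.827,0.332,-0.133],[-0.827,0.332,-0.133]] [[-0.002,0.021,0.005],[-0.004,0.042,0.009],[-0.004,0.042,0.009],[-0.004,0.042,0.009]]
end [ 562.9 -322.4  110. ] [ 3.139 -0.786  1.274]
[[-0.144,-0.0,0.144],[-0.289,-0.001,0.288],[-0.433,-0.001,0.433],[-0.578,-0.002,0.577],[-0.578,-0.002,0.577]] [[0.0,-0.0,0.0],[0.0,-0.0,0.0],[0.0,-0.0,0.0],[0.0,-0.0,0.0],[0.0,-0.0,0.0]]
end [ 562.8 -322.4   12. ] [ 3.139 -0.786  1.274]
# close 6 rows, then lift & stand
[[0.152,0.0,-0.152],[0.304,0.001,-0.303],[0.456,0.001,-0.
[... 248 characters left out ...]
75,-0.253,0.19],[0.21,-0.304,0.227]] [[0.0,-0.021,0.002],[0.0,-0.042,0.004],[0.0,-0.062,0.005],[0.0,-0.083,0.007],[0.0,-0.104,0.009],[0.0,-0.125,0.011]]
[[0.049,-0.054,0.004],[0.097,-0.107,0.007],[0.145,-0.161,0.01],[0.194,-0.215,0.014],[0.242,-0.269,0.017],[0.29,-0.322,0.02],[0.29,-0.322,0.02],[0.29,-0.322,0.02]] [[0.0,-0.021,0.002],[0.0,-0.042,0.003],[0.0,-0.062,0.005],[0.0,-0.083,0.007],[0.0,-0.104,0.009],[0.0,-0.125,0.011],[0.0,-0.125,0.011],[0.0,-0.125,0.011]]
[[0.106,-0.0,0.106],[0.213,-0.001,0.212],[0.319,-0.001,0.318],[0.319,-0.001,0.318],[0.319,-0.001,0.318]] [[-0.0,0.0,-0.0],[-0.0,0.0,-0.0],[-0.0,0.0,-0.0],[-0.0,0.0,-0.0],[-0.0,0.0,-0.0]]
end [ 515. -230.   58.] [3.139 0.787 1.146]
```

Request:
send_rows(offset=[[0,0,0.1],[0,0,0.2],[0,0,0.258],[0,0,0.258]], delta_rot=[[0,0,0],[0,0,0],[0,0,0],[0,0,0]])

```text
time: 52.52
tool_pos: [506.7, 98.6, 72.7]
tcp_rot: [-3.137, 0.002, 1.525]
contact_force: [-0.2, 0.1, -0.8]
grip_width: 51.7
finger_force: 30.0
```

Request:
send_rows(offset=[[0,0,0],[0,0,0],[0,0,0]], delta_rot=[[0,0,0],[0,0,0],[0,0,0]], grip=0.78)

```text
time: 52.9
tool_pos: [507.1, 98.6, 73.3]
tcp_rot: [-3.138, 0.002, 1.525]
contact_force: [-0.4, -0.1, -0.7]
grip_width: 70.7
finger_force: 0.0
```

Request:
send_rows(offset=[[0,0,-0.325],[0,0,-0.65],[0,0,-0.975],[0,0,-0.975]], delta_rot=[[0,0,0],[0,0,0],[0,0,0],[0,0,0]])

```text
time: 53.4
tool_pos: [509.2, 98.9, 193.3]
tcp_rot: [3.139, 0.001, 1.525]
contact_force: [0.4, -0.1, 0.1]
grip_width: 71.8
finger_force: 0.0
```

Request:
send_rows(offset=[[-0.247,0.021,-0.052],[-0.495,0.043,-0.103]], delta_rot=[[0,0,0.003],[0,0,0.006]])

```text
time: 53.65
tool_pos: [509.3, 38.8, 201.7]
tcp_rot: [-3.136, 0.002, 1.488]
contact_force: [0.4, 0.2, -1.0]
grip_width: 71.2
finger_force: 0.0
```

Request:
send_rows(offset=[[-0.246,0.031,-0.052],[-0.492,0.061,-0.103],[-0.492,0.061,-0.103],[-0.492,0.061,-0.103]], delta_rot=[[0,0,0.003],[0,0,0.006],[0,0,0.006],[0,0,0.006]], grip=1)

```text
time: 54.15
tool_pos: [511.9, -19.7, 214.2]
tcp_rot: [-3.136, 0.001, 1.45]
contact_force: [-0.1, 0.8, 0.6]
grip_width: 91.8
finger_force: 0.0
```

```bash
python3 - <<'E'
from h import *
o=get_obs();print(o['time'],o['tool_pos'],o['tcp_rot'])
print(fit("side"),fit("top"))
E
```

```text
54.15 [511.88729285 -19.67269971 214.15956871] [-3.13576291e+00  1.40688399e-03  1.44954916e+00]
[(517.2, 82.0, -39.1, 0.55), (525.4, 163.6, -34.8, 0.56), (513.0, 121.5, -36.3, 0.59), (561.0, -354.8, 111.1, 0.4)] [(533.7, 110.4, 43.1, 0.38), (567.7, -309.1, 72.4, 0.93), (551.2, 188.6, 52.4, 0.12), (535.5, 144.0, 45.4, 0.23)]
```

Request:
send_rows(offset=[[-0.408,0.12,0.147],[-0.816,0.24,0.294]], delta_rot=[[-0.002,0.021,0.005],[-0.004,0.042,0.009]])

```text
time: 54.6
tool_pos: [530.2, -119.9, 180.3]
tcp_rot: [3.124, -0.266, 1.399]
contact_force: [0.9, -0.1, 0.5]
grip_width: 92.0
finger_force: 0.0
```

Request:
send_rows(offset=[[-0.426,0.142,0.039],[-0.851,0.283,0.079]], delta_rot=[[-0.001,0.02,0.005],[-0.003,0.041,0.009]])

```text
time: 54.85
tool_pos: [546.3, -223.0, 144.7]
tcp_rot: [3.128, -0.524, 1.338]
contact_force: [2.1, 0.4, 0.3]
grip_width: 91.8
finger_force: 0.0
```

Request:
send_rows(offset=[[-0.414,0.166,-0.067],[-0.827,0.332,-0.133],[-0.827,0.332,-0.133],[-0.827,0.332,-0.133]], delta_rot=[[-0.002,0.021,0.005],[-0.004,0.042,0.009],[-0.004,0.042,0.009],[-0.004,0.042,0.009]])

```text
time: 55.35
tool_pos: [562.5, -321.9, 108.9]
tcp_rot: [-3.133, -0.785, 1.266]
contact_force: [-0.4, 0.7, 0.5]
grip_width: 91.6
finger_force: 0.0
```

```bash
python3 - <<'E'
from h import *
o=get_obs();print(o['time'],o['tool_pos'],o['tcp_rot'])
print(fit("wrist"),fit("side"))
E
```

```text
55.35 [ 562.45970665 -321.8929819   108.9047143 ] [-3.13298736 -0.78528474  1.26550094]
[(567.0, -308.9, 72.6, 0.71), (534.0, 202.4, 118.3, 0.26)] [(564.3, -306.5, 73.3, 0.95), (512.2, 122.5, -29.4, 0.62), (514.4, 82.5, -30.0, 0.6), (523.9, 163.4, -32.8, 0.61)]
```

Request:
send_rows(offset=[[-0.144,0,0.144],[-0.289,-0.001,0.288],[-0.433,-0.001,0.433],[-0.578,-0.002,0.577],[-0.578,-0.002,0.577]], delta_rot=[[0,0,0],[0,0,0],[0,0,0],[0,0,0],[0,0,0]])

```text
time: 56.18
tool_pos: [561.0, -322.1, 9.2]
tcp_rot: [-3.131, -0.787, 1.263]
contact_force: [0.1, 0.0, 0.2]
grip_width: 91.8
finger_force: 0.0
```

Request:
send_rows(offset=[[0,0,0],[0,0,0],[0,0,0],[0,0,0],[0,0,0],[0,0,0]], delta_rot=[[0,0,0],[0,0,0],[0,0,0],[0,0,0],[0,0,0],[0,0,0]], grip=0)

```text
time: 56.92
tool_pos: [561.6, -322.6, 11.8]
tcp_rot: [-3.135, -0.785, 1.266]
contact_force: [-0.1, -0.6, 2.9]
grip_width: 51.8
finger_force: 30.0
```

Request:
send_rows(offset=[[0.152,0,-0.152],[0.304,0.001,-0.303],[0.456,0.001,-0.455],[0.607,0.002,-0.607],[0.607,0.002,-0.607],[0.607,0.002,-0.607]], delta_rot=[[0,0,0],[0,0,0],[0,0,0],[0,0,0],[0,0,0],[0,0,0]])

```text
time: 57.68
tool_pos: [562.0, -322.5, 113.9]
tcp_rot: [-3.133, -0.785, 1.265]
contact_force: [-0.3, -0.6, -1.4]
grip_width: 51.9
finger_force: 30.0
```

Request:
send_rows(offset=[[0.035,-0.051,0.038],[0.07,-0.101,0.076],[0.105,-0.152,0.114],[0.14,-0.203,0.152],[0.175,-0.253,0.19],[0.21,-0.304,0.227]], delta_rot=[[0,-0.021,0.002],[0,-0.042,0.004],[0,-0.062,0.005],[0,-0.083,0.007],[0,-0.104,0.009],[0,-0.125,0.011]])

```text
time: 58.42
tool_pos: [537.7, -276.0, 112.2]
tcp_rot: [-3.109, 0.005, 1.209]
contact_force: [-0.3, 0.1, -1.7]
grip_width: 52.0
finger_force: 30.0
```

Request:
send_rows(offset=[[0.049,-0.054,0.004],[0.097,-0.107,0.007],[0.145,-0.161,0.01],[0.194,-0.215,0.014],[0.242,-0.269,0.017],[0.29,-0.322,0.02],[0.29,-0.322,0.02],[0.29,-0.322,0.02]], delta_rot=[[0,-0.021,0.002],[0,-0.042,0.003],[0,-0.062,0.005],[0,-0.083,0.007],[0,-0.104,0.009],[0,-0.125,0.011],[0,-0.125,0.011],[0,-0.125,0.011]])

```text
time: 59.42
tool_pos: [514.5, -230.6, 111.4]
tcp_rot: [-3.133, 0.787, 1.153]
contact_force: [0.6, 0.5, 0.1]
grip_width: 51.8
finger_force: 30.0
```

Request:
send_rows(offset=[[0.106,0,0.106],[0.213,-0.001,0.212],[0.32,-0.001,0.32],[0.334,-0.001,0.334],[0.334,-0.001,0.334]], delta_rot=[[0,0,0],[0,0,0],[0,0,0],[0,0,0],[0,0,0]])

```text
time: 60.05
tool_pos: [513.7, -230.8, 55.5]
tcp_rot: [-3.134, 0.791, 1.152]
contact_force: [-0.8, 0.9, 6.0]
grip_width: 52.0
finger_force: 30.0
```

```bash
python3 - <<'E'
from h import *
optics.capture("wrist")
print([(s["box"],int(s["region"].sum()),s["confidence"]) for s in finder.silhouettes("carton1","wrist")])
from job import *
setcmd([515,-230,55.2],R.from_euler('xyz',[3.139,.787,1.146]));regrasp();place(0,12)
E
```

```text
[([213.8, 149.6, 305.0, 263.0], 9680, 0.88), ([17.0, 202.3, 121.0, 258.1], 2806, 0.86)]
# open .78, 3 rows; then
[[-0.009,0.0,-0.009],[-0.017,0.0,-0.017],[-0.026,0.0,-0.026],[-0.035,0.0,-0.035],[-0.043,0.0,-0.043],[-0.052,0.0,-0.052],[-0.052,0.0,-0.052],[-0.052,0.0,-0.052]] [[0.0,0.021,-0.0],[0.0,0.042,-0.0],[0.0,0.063,-0.0],[0.0,0.084,-0.0],[0.0,0.104,-0.0],[0.0,0.125,-0.0],[0.0,0.125,-0.0],[0.0,0.125,-0.0]]
end [ 515. -230.   64.] [3.140e+00 2.000e-03 1.148e+00]
# close 4 rows, then
[[-0.0,0.001,-0.262],[-0.001,0.001,-0.525]] [[0.0,0.0,-0.0],[0.0,0.0,-0.0]]
[[-0.0,0.001,-0.262],[-0.001,0.001,-0.525],[-0.001,0.001,-0.525],[-0.001,0.001,-0.525]] [[0.0,0.0,-0.0],[0.0,0.0,-0.0],[0.0,0.0,-0.0],[0.0,0.0,-0.0]]
[[0.238,-0.129,-0.001],[0.476,-0.258,-0.001],[0.714,-0.387,-0.002]] [[0.0,0.0,-0.007],[0.0,0.0,-0.013],[0.0,0.0,-0.02]]
[[0.252,-0.098,-0.0],[0.505,-0.197,-0.001],[0.757,-0.295,-0.002]] [[0.0,0.0,-0.007],[0.0,0.0,-0.013],[0.0,0.0,-0.02]]
[[0.263,-0.066,-0.0],[0.525,-0.131,-0.001],[0.788,-0.197,-0.001],[0.788,-0.197,-0.001],[0.788,-0.197,-0.001]] [[0.0,0.0,-0.007],[0.0,0.0,-0.013],[0.0,0.0,-0.02],[0.0,0.0,-0.02],[0.0,0.0,-0.02]]
[[0.0,-0.0,0.162],[0.001,-0.0,0.325],[0.001,-0.001,0.487],[0.001,-0.001,0.65],[0.002,-0.001,0.812],[0.002,-0.001,0.975],[0.002,-0.001,0.975],[0.002,-0.001,0.975]] [[0.0,0.0,-0.0],[0.0,0.0,-0.0],[0.0,0.0,-0.0],[0.0,0.0,-0.0],[0.0,0.0,-0.0],[0.0,0.0,-0.0],[0.0,0.0,-0.0],[0.0,0.0,-0.0]]
end [493.4  61.6  73. ] [3.140e+00 2.000e-03 1.525e+00]
# open .78 3 rows; then
[[-0.001,0.0,-0.325],[-0.001,0.001,-0.65],[-0.002,0.001,-0.975],[-0.002,0.001,-0.975]] [[0.0,0.0,-0.0],[0.0,0.0,-0.0],[0.0,0.0,-0.0],[0.0,0.0,-0.0]]
end [493.4  61.6 190. ] [3.140e+00 2.000e-03 1.525e+00]
```

Request:
send_rows(offset=[[0,0,0],[0,0,0],[0,0,0]], delta_rot=[[0,0,0],[0,0,0],[0,0,0]], grip=0.78)

```text
time: 60.52
tool_pos: [513.9, -230.3, 54.8]
tcp_rot: [-3.134, 0.789, 1.152]
contact_force: [-0.0, 0.2, -0.1]
grip_width: 71.2
finger_force: 0.0
```

Request:
send_rows(offset=[[-0.009,0,-0.009],[-0.017,0,-0.017],[-0.026,0,-0.026],[-0.035,0,-0.035],[-0.043,0,-0.043],[-0.052,0,-0.052],[-0.052,0,-0.052],[-0.052,0,-0.052]], delta_rot=[[0,0.021,0],[0,0.042,0],[0,0.063,0],[0,0.084,0],[0,0.104,0],[0,0.125,0],[0,0.125,0],[0,0.125,0]])

```text
time: 61.52
tool_pos: [513.8, -230.0, 63.7]
tcp_rot: [-3.136, 0.006, 1.147]
contact_force: [0.4, 0.8, 0.4]
grip_width: 71.6
finger_force: 0.0
```

Request:
send_rows(offset=[[0,0,0],[0,0,0],[0,0,0],[0,0,0]], delta_rot=[[0,0,0],[0,0,0],[0,0,0],[0,0,0]], grip=0)

```text
time: 62.02
tool_pos: [514.1, -230.0, 63.9]
tcp_rot: [-3.136, 0.004, 1.147]
contact_force: [0.0, 0.3, -0.5]
grip_width: 51.7
finger_force: 30.0
```

Request:
send_rows(offset=[[0,0.001,-0.262],[-0.001,0.001,-0.525]], delta_rot=[[0,0,0],[0,0,0]])

```text
time: 62.28
tool_pos: [514.2, -230.2, 127.4]
tcp_rot: [-3.135, 0.003, 1.147]
contact_force: [0.2, -0.2, -0.5]
grip_width: 51.6
finger_force: 30.0
```

Request:
send_rows(offset=[[0,0.001,-0.262],[-0.001,0.001,-0.525],[-0.001,0.001,-0.525],[-0.001,0.001,-0.525]], delta_rot=[[0,0,0],[0,0,0],[0,0,0],[0,0,0]])

```text
time: 62.78
tool_pos: [514.4, -230.1, 188.9]
tcp_rot: [-3.135, 0.003, 1.147]
contact_force: [-1.1, 0.9, -1.1]
grip_width: 51.5
finger_force: 30.0
```

```bash
python3 - <<'E'
from h import *
optics.capture("wrist")
print([(s["box"],int(s["region"].sum()),s["confidence"]) for s in finder.silhouettes("carton1","wrist")])
E
```

```text
[([212.4, 190.1, 307.8, 262.8], 6276, 0.79), ([82.2, 221.9, 131.7, 248.9], 512, 0.72), ([46.5, 122.8, 125.6, 203.8], 3945, 0.6)]
```

Request:
send_rows(offset=[[0.238,-0.129,-0.001],[0.476,-0.258,-0.001],[0.714,-0.387,-0.002]], delta_rot=[[0,0,-0.007],[0,0,-0.013],[0,0,-0.02]])

```text
time: 63.25
tool_pos: [507.2, -132.2, 188.9]
tcp_rot: [-3.134, 0.003, 1.273]
contact_force: [-0.4, -0.0, -0.1]
grip_width: 51.8
finger_force: 30.0
```

Request:
send_rows(offset=[[0.252,-0.098,0],[0.505,-0.197,-0.001],[0.757,-0.295,-0.002]], delta_rot=[[0,0,-0.007],[0,0,-0.013],[0,0,-0.02]])

```text
time: 63.62
tool_pos: [500.1, -34.9, 189.2]
tcp_rot: [-3.134, 0.002, 1.399]
contact_force: [-0.0, 0.7, -0.9]
grip_width: 51.7
finger_force: 30.0
```

Request:
send_rows(offset=[[0.263,-0.066,0],[0.525,-0.131,-0.001],[0.788,-0.197,-0.001],[0.788,-0.197,-0.001],[0.788,-0.197,-0.001]], delta_rot=[[0,0,-0.007],[0,0,-0.013],[0,0,-0.02],[0,0,-0.02],[0,0,-0.02]])

```text
time: 64.25
tool_pos: [493.5, 60.9, 189.7]
tcp_rot: [-3.134, 0.002, 1.524]
contact_force: [-0.5, 0.4, -0.5]
grip_width: 51.5
finger_force: 30.0
```

```bash
python3 - <<'E'
from h import *
o=get_obs();print(o['time'],o['tool_pos'],o['tcp_rot'],o['grip_width'])
a=optics.capture("wrist")[:,:,::-1]; cv2.imwrite("pics/s6.png",cv2.resize(a[20:300],(800,437)))
print([(s["box"],int(s["region"].sum()),s["confidence"]) for s in finder.silhouettes("carton1","wrist")])
E
```

```text
64.25 [493.51738742  60.90176594 189.74183593] [-3.13444994e+00  1.80439197e-03  1.52361137e+00] 51.45648064419229
[([213.4, 189.1, 308.9, 262.7], 6402, 0.96), ([386.7, 12.4, 490.1, 82.4], 5357, 0.95), ([244.0, 39.0, 309.8, 82.9], 2515, 0.94), ([77.2, 78.0, 172.5, 146.3], 4136, 0.84), ([247.5, 127.9, 304.0, 162.1], 1950, 0.67), ([236.9, 88.2, 298.0, 124.6], 1870, 0.63)]
```

View pics/s6.png

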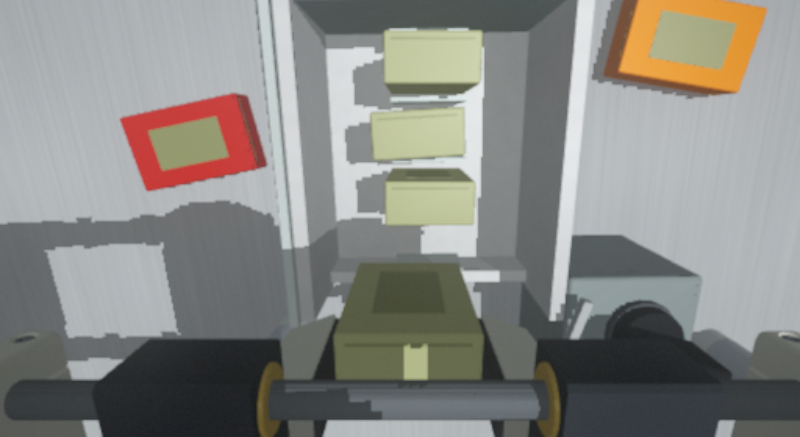

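The view shows three cartons upright in slots 1–3. The fourth is held above slot 0. I'll check the end wall's position before inserting it.

```bash
python3 - <<'E'
from h import *
g=lambda x,y,z:onplane((x/1.5625,20+y/1.5625),"wrist",z).round(1)
print(g(345,262,45),g(345,281,45),g(510,262,45),g(510,280,45), 'fins?', g(425,98,48),g(425,160,48))
E
```

```text
[447.3  49.9  45. ] [446.   35.6  45. ] [564.6  44.5  45. ] [564.9  30.9  45. ] fins? [508.2 156.6  48. ] [506.8 118.4  48. ]
```

Request:
send_rows(offset=[[0.006,0,0.16],[0.006,0,0.32],[0.006,0,0.48],[0.006,0,0.6],[0.006,0,0.717],[0.006,0,0.717]], delta_rot=[[0,0,0],[0,0,0],[0,0,0],[0,0,0],[0,0,0],[0,0,0]])

```text
time: 65.1
tool_pos: [492.8, 61.6, 103.5]
tcp_rot: [-3.134, 0.001, 1.523]
contact_force: [-0.5, -0.4, -1.3]
grip_width: 51.8
finger_force: 30.0
```

Request:
send_rows(offset=[[0,0,0.1],[0,0,0.2],[0,0,0.258],[0,0,0.258]], delta_rot=[[0,0,0],[0,0,0],[0,0,0],[0,0,0]])

```text
time: 65.6
tool_pos: [492.8, 61.8, 72.9]
tcp_rot: [-3.135, 0.001, 1.524]
contact_force: [0.4, -0.5, -0.0]
grip_width: 51.6
finger_force: 30.0
```

Request:
send_rows(offset=[[0,0,0],[0,0,0],[0,0,0]], delta_rot=[[0,0,0],[0,0,0],[0,0,0]], grip=0.78)

```text
time: 65.97
tool_pos: [493.3, 61.8, 73.8]
tcp_rot: [-3.136, 0.001, 1.524]
contact_force: [-0.2, 1.3, 0.7]
grip_width: 71.0
finger_force: 0.0
```

Request:
send_rows(offset=[[0,0,-0.325],[0,0,-0.65],[0,0,-0.975],[0,0,-0.975]], delta_rot=[[0,0,0],[0,0,0],[0,0,0],[0,0,0]])

```text
time: 66.47
tool_pos: [495.5, 61.9, 193.5]
tcp_rot: [3.141, 0.001, 1.524]
contact_force: [-0.1, -0.3, 0.5]
grip_width: 71.4
finger_force: 0.0
```

```bash
python3 - <<'E'
from h import *
from job import *
# close cover: go past the open handle (+x side), push back -x
setcmd([493.4,62.3,190],R.from_euler('xyz',[3.14,.002,1.525]))
d=np.array([np.cos(CY),np.sin(CY)]); H=np.array([496.,52.1])+170*d; print('handle open',H)
a=H+30*d; e=H-170*d+15.5*d; print(a,e)
plan([([*a,205],down(CY),55),([*a,121],down(CY),40)],1)
plan([([*(e+3*d),121],down(CY),18),([*(e-4*d),121],down(CY),4)],1)
plan([([*(e+4*d),121],down(CY),30),([*(e+4*d),215],down(CY),40),([627,18.5,215],down(CY+1.3),50),([627,18.5,131],down(CY+1.3),30)],1)
E
```

```text
handle open [503.78265446 221.92176035]
[505.15606407 251.8903063 ] [496.70959497  67.58374874]
[[0.396,0.006,-0.032],[0.791,0.013,-0.064]] [[0.0,0.0,0.0],[0.0,0.0,0.0]]
[[0.396,0.006,-0.032],[0.791,0.013,-0.064],[0.791,0.013,-0.064]] [[0.0,0.0,0.0],[0.0,0.0,0.0],[0.0,0.0,0.0]]
[[0.001,-0.0,0.233],[0.001,-0.001,0.467],[0.002,-0.001,0.7],[0.002,-0.001,0.7]] [[0.0,0.0,0.0],[0.0,0.0,0.0],[0.0,0.0,0.0],[0.0,0.0,0.0]]
end [505.2 251.9 121. ] [3.140e+00 2.000e-03 1.525e+00]
[[-0.126,-0.0,0.0],[-0.252,-0.0,0.0],[-0.378,-0.0,0.001],[-0.504,-0.0,0.001],[-0.63,-0.0,0.001],[-0.756,-0.0,0.001]] [[0.0,0.0,0.0],[0.0,0.0,0.0],[0.0,0.0,0.0],[0.0,0.0,0.0],[0.0,0.0,0.0],[0.0,0.0,0.0]]
[[-0.126,-0.0,0.001],[-0.252,-0.0,0.001],[-0.378,-0.0,0.001],[-0.505,-0.0,0.001],[-0.631,-0.0,0.002],[-0.757,-0.0,0.002],[-0.757,-0.0,0.002]] [[0.0,0.0,0.0],[0.0,0.0,0.0],[0.0,0.0,0.0],[0.0,0.0,0.0],[0.0,0.0,0.0],[0.0,0.0,0.0],[0.0,0.0,0.0]]
[[-0.029,-0.0,0.0],[-0.058,-0.0,0.0],[-0.058,-0.0,0.0]] [[0.0,0.0,0.0],[0.0,0.0,0.0],[0.0,0.0,0.0]]
end [496.6  63.6 121. ] [3.140e+00 2.000e-03 1.525e+00]
[[0.067,-0.0,-0.0],[0.067,-0.0,-0.0]] [[0.0,0.0,0.0],[0.0,0.0,0.0]]
[[-0.001,0.0,-0.261],[-0.001,0.001,-0.522],[-0.002,0.001,-0.783],[-0.002,0.001,-0.783]] [[0.0,0.0,0.0],[0.0,0.0,0.0],[0.0,0.0,0.0],[0.0,0.0,0.0]]
[[-0.039,0.11,0.0],[-0.078,0.221,0.0],[-0.118,0.331,0.001],[-0.157,0.441,0.001],[-0.196,0.552,0.001]] [[0.0,0.0,-0.021],[0.0,0.0,-0.041],[0.0,0.0,-0.062],[0.0,0.0,-0.083],[0.0,0.0,-0.103]]
[[-0.098,0.064,0.0],[-0.195,0.128,0.0],[-0.293,0.193,0.001],[-0.391,0.257,0.001],[-0.489,0.322,0.001],[-0.489,0.322,0.001]] [[-0.0,0.0,-0.021],[-0.0,0.0,-0.042],[-0.0,0.0,-0.063],[-0.0,0.0,-0.083],[-0.0,0.0,-0.104],[-0.0,0.0,-0.104]]
[[0.001,0.0,0.233],[0.001,0.001,0.467],[0.002,0.001,0.7],[0.002,0.001,0.7]] [[-0.0,0.0,0.0],[-0.0,0.0,0.0],[-0.0,0.0,0.0],[-0.0,0.0,0.0]]
end [627.   18.5 131. ] [-3.140e+00  2.000e-03  2.826e+00]
```

Request:
send_rows(offset=[[0.396,0.006,-0.032],[0.791,0.013,-0.064]], delta_rot=[[0,0,0],[0,0,0]], grip=0)

```text
time: 66.72
tool_pos: [499.6, 157.3, 197.2]
tcp_rot: [-3.135, 0.002, 1.522]
contact_force: [1.1, -0.5, -0.4]
grip_width: 56.0
finger_force: 0.0
```

Request:
send_rows(offset=[[0.396,0.006,-0.032],[0.791,0.013,-0.064],[0.791,0.013,-0.064],[0.791,0.013,-0.064]], delta_rot=[[0,0,0],[0,0,0],[0,0,0],[0,0,0]])

```text
time: 67.22
tool_pos: [505.4, 250.9, 204.4]
tcp_rot: [-3.134, 0.003, 1.524]
contact_force: [-0.4, -0.9, -0.3]
grip_width: 16.1
finger_force: 0.0
```

```bash
python3 - <<'E'
from h import *
o=get_obs();print(o['time'],o['tool_pos'],o['grip_width'])
a=optics.capture("side")[:,:,::-1];b=optics.capture("top")[:,:,::-1]
cv2.imwrite("pics/s7.png",np.hstack([cv2.resize(a[130:384,50:304],(400,400)),cv2.resize(b[120:320,20:220],(400,400))]))
E
```

```text
67.225 [505.36749639 250.87010328 204.4100673 ] 16.11742727167525
```

View pics/s7.png

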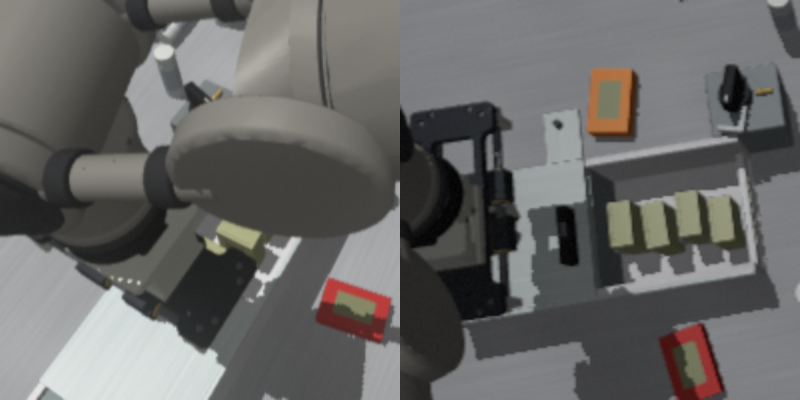

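The top crop shows four cartons standing in a row in the rack, with the cover parked open. I now push the cover shut from behind its handle.

Request:
send_rows(offset=[[0.001,0,0.233],[0.001,-0.001,0.467],[0.002,-0.001,0.7],[0.002,-0.001,0.7]], delta_rot=[[0,0,0],[0,0,0],[0,0,0],[0,0,0]])

```text
time: 67.82
tool_pos: [504.1, 249.9, 119.7]
tcp_rot: [-3.131, 0.003, 1.522]
contact_force: [0.1, 0.8, 0.4]
grip_width: 0.4
finger_force: 0.0
```

Request:
send_rows(offset=[[-0.126,0,0],[-0.252,0,0],[-0.378,0,0.001],[-0.504,0,0.001],[-0.63,0,0.001],[-0.756,0,0.001]], delta_rot=[[0,0,0],[0,0,0],[0,0,0],[0,0,0],[0,0,0],[0,0,0]])

```text
time: 68.58
tool_pos: [501.1, 159.9, 121.7]
tcp_rot: [-3.136, 0.001, 1.524]
contact_force: [2.0, 2.1, 0.3]
grip_width: 0.4
finger_force: 1.2
```

Request:
send_rows(offset=[[-0.126,0,0],[-0.252,0,0],[-0.378,0,0],[-0.505,0,0],[-0.631,0,0],[-0.757,0,0],[-0.757,0,0]], delta_rot=[[0,0,0],[0,0,0],[0,0,0],[0,0,0],[0,0,0],[0,0,0],[0,0,0]])

```text
time: 69.45
tool_pos: [496.7, 70.6, 121.6]
tcp_rot: [-3.136, -0.001, 1.522]
contact_force: [2.7, 8.2, -1.0]
grip_width: 0.4
finger_force: 3.9
```

Request:
send_rows(offset=[[-0.029,0,0],[-0.058,0,0],[-0.058,0,0]], delta_rot=[[0,0,0],[0,0,0],[0,0,0]])

```text
time: 69.82
tool_pos: [496.7, 70.3, 121.7]
tcp_rot: [-3.137, -0.012, 1.522]
contact_force: [4.7, 38.5, -1.6]
grip_width: 0.1
finger_force: 19.4
```

Request:
send_rows(offset=[[0.067,0,0],[0.067,0,0]], delta_rot=[[0,0,0],[0,0,0]])

```text
time: 70.08
tool_pos: [496.2, 70.9, 121.4]
tcp_rot: [-3.134, 0.002, 1.525]
contact_force: [0.1, -0.3, 0.3]
grip_width: 0.6
finger_force: 0.0
```

Request:
send_rows(offset=[[-0.001,0,-0.261],[-0.001,0.001,-0.522],[-0.002,0.001,-0.783],[-0.002,0.001,-0.783]], delta_rot=[[0,0,0],[0,0,0],[0,0,0],[0,0,0]], grip=0.4)

```text
time: 70.58
tool_pos: [498.5, 70.0, 217.7]
tcp_rot: [-3.14, 0.002, 1.523]
contact_force: [-0.1, -0.7, -0.4]
grip_width: 35.0
finger_force: 0.0
```

Request:
send_rows(offset=[[-0.039,0.11,0],[-0.078,0.221,0],[-0.118,0.331,0.001],[-0.157,0.441,0.001],[-0.196,0.552,0.001]], delta_rot=[[0,0,-0.021],[0,0,-0.041],[0,0,-0.062],[0,0,-0.083],[0,0,-0.103]])

```text
time: 71.2
tool_pos: [562.1, 43.4, 213.5]
tcp_rot: [-3.133, -0.004, 2.174]
contact_force: [0.1, 0.4, -0.8]
grip_width: 37.0
finger_force: 0.0
```

Request:
send_rows(offset=[[-0.098,0.064,0],[-0.195,0.128,0],[-0.293,0.193,0.001],[-0.391,0.257,0.001],[-0.489,0.322,0.001],[-0.489,0.322,0.001],[-0.489,0.322,0.001]], delta_rot=[[0,0,-0.021],[0,0,-0.042],[0,0,-0.063],[0,0,-0.083],[0,0,-0.104],[0,0,-0.104],[0,0,-0.104]])

```text
time: 72.08
tool_pos: [626.7, 17.7, 213.7]
tcp_rot: [-3.138, -0.007, 2.821]
contact_force: [0.6, 0.5, 0.5]
grip_width: 36.8
finger_force: 0.0
```

```bash
python3 - <<'E'
from h import *
o=get_obs();print(o['time'],o['tool_pos'],o['tcp_rot'],o['grip_width'],o['joint_positions'])
optics.capture("top")
print([(p['uv'],onplane(p['uv'],'top',126).round(0),p['confidence']) for p in finder.pinpoint("handle","top")])
optics.capture("wrist")
print([(p['uv'],onplane(p['uv'],'wrist',144).round(1),p['confidence']) for p in finder.pinpoint("knob_grip","wrist")])
optics.capture("side")
print([(p['uv'],p['confidence']) for p in finder.pinpoint("handle","side")])
E
```

```text
72.075 [626.71715869  17.65447849 213.71390381] [-3.13801802 -0.00727191  2.82136623] 36.75739776080745 [-0.09305501  0.54627898  1.2318501  -0.00188232  1.37135406 -1.3432577 ]
[([180.7, 222.7], array([501.,  51., 126.]), 0.59)]
[([261.7, 201.3], array([628.5,  17.8, 144. ]), 0.91)]
[([219.8, 233.6], 0.76)]
```

Request:
send_rows(offset=[[0.001,0,0.233],[0.001,0.001,0.467],[0.002,0.001,0.7],[0.002,0.001,0.7]], delta_rot=[[0,0,0],[0,0,0],[0,0,0],[0,0,0]])

```text
time: 72.88
tool_pos: [625.4, 18.2, 128.7]
tcp_rot: [-3.138, -0.01, 2.824]
contact_force: [1.3, 0.3, -0.2]
grip_width: 36.6
finger_force: 0.0
```

Request:
send_rows(offset=[[0,0,0],[0,0,0],[0,0,0],[0,0,0],[0,0,0]], delta_rot=[[0,0,0],[0,0,0],[0,0,0],[0,0,0],[0,0,0]], grip=0)

```text
time: 73.5
tool_pos: [627.8, 18.6, 132.0]
tcp_rot: [-3.14, -0.003, 2.824]
contact_force: [1.8, 4.5, 6.4]
grip_width: 13.7
finger_force: 30.0
```

Request:
send_rows(offset=[[0,0,0],[0,0,0],[0,0,0],[0,0,0],[0,0,0]], delta_rot=[[0,0,0.021],[0,0,0.041],[0,0,0.062],[0,0,0.083],[0,0,0.104]])

```text
time: 74.12
tool_pos: [627.5, 18.2, 132.0]
tcp_rot: [-3.138, -0.001, 2.167]
contact_force: [-0.3, 1.2, 6.1]
grip_width: 13.8
finger_force: 30.0
```

Request:
send_rows(offset=[[0,0,0],[0,0,0],[0,0,0],[0,0,0],[0,0,0],[0,0,0],[0,0,0]], delta_rot=[[0,0,0.021],[0,0,0.041],[0,0,0.062],[0,0,0.083],[0,0,0.104],[0,0,0.108],[0,0,0.108]])

```text
time: 75.0
tool_pos: [627.0, 18.1, 132.0]
tcp_rot: [-3.137, 0.002, 1.494]
contact_force: [-1.6, 2.3, 8.0]
grip_width: 14.0
finger_force: 31.0
```

```bash
python3 - <<'E'
from h import *
o=get_obs();print(o['time'],o['tool_pos'],o['tcp_rot'],o['grip_width'],o['moment'],o['contact_force'])
E
```

```text
75.0 [626.96104189  18.06274229 131.99100774] [-3.13683407e+00  2.12311100e-03  1.49372920e+00] 13.999723271366431 [0.39845054 0.18578712 0.77593746] [-1.63536215  2.28719119  7.99810658]
```

Request:
send_rows(offset=[[0,0,0],[0,0,0],[0,0,0]], delta_rot=[[0,0,0],[0,0,0],[0,0,-0.005]], grip=0.4)

```text
time: 75.38
tool_pos: [626.7, 17.8, 130.3]
tcp_rot: [-3.135, 0.002, 1.525]
contact_force: [-0.1, 0.5, 0.1]
grip_width: 35.3
finger_force: 0.0
```

Request:
send_rows(offset=[[0,0,-0.25],[0,0,-0.5],[0,0,-0.8]], delta_rot=[[0,0,0],[0,0,0],[0,0,0]])

```text
time: 75.75
tool_pos: [627.1, 18.0, 226.9]
tcp_rot: [-3.134, 0.002, 1.525]
contact_force: [-0.2, 0.2, 0.5]
grip_width: 36.2
finger_force: 0.0
```

Request:
send_rows(offset=[[-0.4,-0.4,-0.3],[-0.8,-0.8,-0.5],[-0.8,-0.8,-0.5],[-0.8,-0.8,-0.5]], delta_rot=[[0,0,0],[0,0,0],[0,0,0],[0,0,0]])

```text
time: 76.25
tool_pos: [527.2, -74.0, 288.2]
tcp_rot: [-3.137, 0.002, 1.522]
contact_force: [-0.7, -0.3, 0.6]
grip_width: 36.5
finger_force: 0.0
```

```bash
python3 - <<'E'
from h import *
o=get_obs();print(o['time'],o['tool_pos'],o['grip_width'])
a=optics.capture("wrist")[:,:,::-1];b=optics.capture("top")[:,:,::-1]
cv2.imwrite("pics/f.png",np.hstack([cv2.resize(a[0:240,180:480],(500,400)),cv2.resize(b[120:320,20:170],(300,400))]))
E
```

```text
76.25 [527.17999974 -73.99024668 288.1612544 ] 36.49947976880039
```

View pics/f.png

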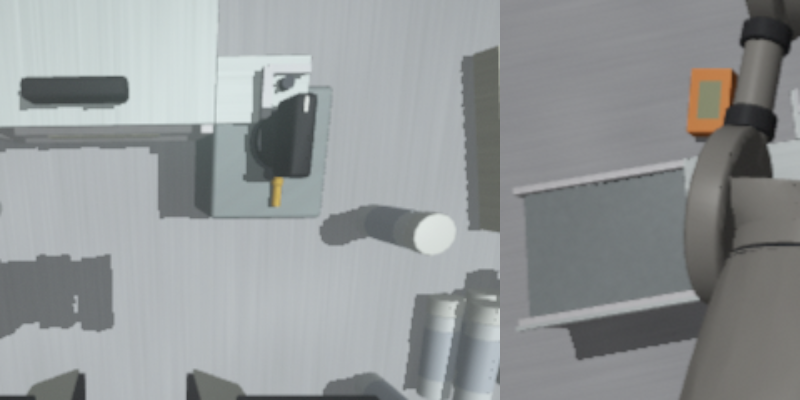

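The wrist view shows the cover shut, the knob bar along the case's x at (295,130), and the hook around the keeper pin at (285,82). This matches the starting locked state, and the gripper is clear of everything.

```bash
python3 -c "
from plant import ticket; print(ticket.close_job())"
```

```text
the job is handed in; nothing more can be done
None
```

All four cartons stand upright one to a slot, the cover is shut, the knob is turned to its locked stop, and the job was handed in at about 76 s; I have no verdict from the judge.

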